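# Tip the weighed loquats into the carton, put the jug back and tare

## Task

The weighed loquats in the steel jug are to go into the open carton: carry the jug over, hold it low over the carton and tip it so that all the fruit goes in without a hard fall, leaving none in the jug. Then set the empty jug down gently, standing upright in the middle of the scale's pan, let go of it, and press the scale's big tare key all the way in and let it spring out again. Do not disturb the tape roll, the jar or the foam tray.

Things in the scene. Friction and masses are not known exactly. Their poses are not given: they have to be found in the camera images.
- scale: bench scale, fixed to the table: a grey housing with a square steel pan 200 x 210 mm (its x, y) whose top is 72 mm above the table, and behind the pan (scale +x) a white indicator head on a short column. Origin on the table under the middle of the pan. The head is 180 mm wide (y); its face is inclined 40 degrees from level and looks up and to the scale's -x, from x = 130 mm, 136 mm high, at its lower edge to x = 200 mm, 195 mm high, at its upper edge; 34 mm thick
- pan (a point): centre of the top face of the scale's steel pan; axes as the scale's
- tare_key (a joint): travel of the tare key into the indicator head in m: 0 out, 0.005 fully pressed; sprung, about 4.5 N when fully in, returns by itself. It is the one big oblong grey key (46 mm wide along the scale's y, 26 mm up the slope, standing 8 mm out of the face), on the lower half of the face, at its scale +y end, beside three small flat round keys (not used), below the display window
- key_face (a point): centre of the tare key's outer face, about 158 mm above the table; its z axis points out of the face (up and towards the scale's -x, 40 degrees from vertical), the key is pressed along -z
- jug: open steel weighing jug, about 0.26 kg empty (may be a third more or less), flaring from 112 mm across the foot to 156 mm across the rim, 100 mm high, wall 3 mm, bottom 4 mm thick. Origin at the centre of the underside, z up along its axis. A handle stands at its -x side; it is tipped towards its +x side. It starts upright on the scale's pan, holding the loquats
- jug_grip (a point): middle of the jug's grip, at jug (-108, 0, 58) mm; the grip is a flat-sided dark steel bar 22 mm wide (jug y), 14 mm thick, 80 mm long, standing nearly upright (leaning 13 degrees outward at the top, along the wall) about 32 mm clear of the jug's wall, joined to it by two bars 8 mm thick at 24 and 91 mm height. Axes as the jug's
- jug_lip (a point): point of the rim opposite the handle, at jug (78, 0, 100) mm, over which the fruit leaves
- carton: open red carton lined with white foam, fixed, 250 x 290 mm (its x, y) and 85 mm high, walls 6 mm; origin at the centre of its underside, inner floor 6 mm above the table
- tape: roll of packing tape lying flat, 100 mm across, 48 mm high; origin at the centre of its underside; bystander
- jar: glass jar 68 mm across, 100 mm high, origin at the centre of its underside; bystander
- foam_tray: white foam cell tray 150 x 200 x 45 mm, origin at the centre of its underside; bystander
- loquat0: loquat, a firm yellow-orange fruit 60 mm long (its x) and 44 mm across, 60 g, origin at its centre; number 1 of 4 alike, starts in the jug
- loquat1: loquat, a firm yellow-orange fruit 60 mm long (its x) and 44 mm across, 60 g, origin at its centre; number 2 of 4 alike, starts in the jug
- loquat2: loquat, a firm yellow-orange fruit 60 mm long (its x) and 44 mm across, 60 g, origin at its centre; number 3 of 4 alike, starts in the jug
- loquat3: loquat, a firm yellow-orange fruit 60 mm long (its x) and 44 mm across, 60 g, origin at its centre; number 4 of 4 alike, starts in the jug
Not all that is in view belongs to the job. Several things have the shape of the jug; the one meant has the colours described above. What is shaped like the loquat0 but turquoise is not meant.

How it is judged:
By the outcome, as a careful person would: the job done as asked, in the order asked, and still so for the second after the job is handed in, with the robot touching nothing.
It also fails if it takes over 69 s, if anything falls off the work surface, if the arm or the gripper's body presses on something with over 40 N, if the wrist force passes 120 N, or if a joint passes its speed limit or range.

## Robot

A 6-joint arm with a two-finger parallel gripper is mounted at the origin on the work surface. World frame = base frame: x ahead of the robot, y to its left, z up, the work surface at z = 0. Lengths are in m, angles in rad, forces in N, time in s.
With the tool pointing down it reaches from about 0.3 to 0.775 m from the base axis. Payload 14.6 kg.
Tool frame: the origin (TCP) lies midway between the tips of the shut fingers; the grasp point (between the pads) lies 19 mm behind it (ctrl.pinch_z is the distance from the TCP to the grasp point, in m); z points along the fingers, y is the line along which they close (so a half turn about z gives the same grasp; the last joint's range is limited). The gripper opens to 94 mm and grips with 3 to 60 N. Pads are 16 mm wide; open, the fingers measure 119 mm over their backs; the gripper's body (75 mm by 177 mm) begins 78 mm behind the grasp point.
Start: joints at [-1.245, 0.3, 1.521, -0, 1.321, -0.067], TCP at [0.211, -0.508, 0.205] pointing down, gripper open.
Joint ranges: [-3.03, 3.03], [-0.79, 2.21], [0.23, 2.52], [-1.04, 4.18], [0, 3.07], [-2.55, 2.55]. Speed limits (rad/s): [2.22, 2.22, 2.57, 3.14, 3.14, 3.14].

## Interface

Orientations are given as [roll, pitch, yaw] about the fixed x, y, z axes, in that order (R = Rz(yaw) Ry(pitch) Rx(roll)).
In Python, from station import ctrl gives the robot as it stands.
- The arm moves only by the tool jog_arm, never from a script. Its argument "motion" is a list of rows, each a list of 7 numbers: the shift along the tool's x, y, z in m, then the turn, a rotation vector about the tool's x, y, z in rad, then the opening, from -1 (shut) to 1 (fully open). In form: [[tx, ty, tz, rx, ry, rz, gripper], ...]. A call has 1 to 5 rows; each row shifts and turns the commanded pose from where the row before left it, along the tool's axes as they then stand; what a row does not reach is not made up. A row lasts 1/10 s, in which the tool goes at most 50 mm and 8.59 degrees, less where a joint would pass 70% of its speed; a pose out of reach is approached as far as the arm can. A call is refused whole if a number of a shift passes 0.05 or a number of a turn 0.15, either way. A call with a gripper value outside its range is refused whole. The fingers move at their own pace and stop on an object; "squeeze" is the grip in N (left out, the last holds). Time passes only in rows, so rows that do not move let the fingers close. It gives the time, the measured TCP pose, the force, the opening and the grip force at its end, in the units of the state.
- ctrl.get_obs(): the state, without advancing time (a new reading comes with each control period).
- ctrl.camera(name): name is "scene" or "top" or "wrist"; returns the picture (420x560x3 uint8, red, green, blue); there is no depth.
- ctrl.camera_model(name): a dict with "intrinsics" (3x3 intrinsics, pixels), "rvec" (rotation vector, rad) and "tvec" (3), from world to camera coordinates, as OpenCV has them. Camera axes: x right, y down, z forward; pixel columns grow to the right and rows downward; lengths in m; the calibration is good to about 2 mm. A picture is of the moment at which its call begins: read the wrist's pose just before it. camera_model takes no time and is no camera call; for the wrist camera it gives the pose at the moment of the call.
- ctrl.hand_in(): hands the job in; it is judged then, once.
The state is a dict: "time_s": time; "qpos": joint angles; "joint_vel": joint speeds; "tau": joint torques, N m; "ee_pos": TCP position; "eef_rot": TCP orientation; "force": force on the tool from outside, world axes, zero at the start; "moment": the same for the moment, N m; "grip_width": finger opening in m; "grip_force": force on a finger pad.
Only numpy, scipy, OpenCV 4.12 (cv2) and the standard library are available. Lean on these libraries where they do the work, as an engineer would, in place of code of your own. Each camera call takes 0.05 s, during which the arm holds its last target. There are 200 camera calls.

## Working session

There is one attempt and no reset: what is moved stays moved. The work goes in short steps, Python scripts to look and compute and a tool call to move; the robot and the scene stay as the last step left them, time stands still between calls to the robot, and variables do not carry over. Pictures are saved under pics/ and viewed, at most 10 in all, crops included, and the job is handed in when it is done.

Besides the shell and the picture viewer there is one more tool, called after ">>>" by a JSON object that holds its "fn" and its "kwargs". jog_arm: Moves the arm, as the interface text tells. Its arguments: {"type":"object","properties":{"motion":{"type":"array"},"squeeze":{"type":"number"}},"required":["motion"]}

```bash
mkdir -p pics; ls; python3 - <<'E'
from station import ctrl
import cv2,numpy as np
a=ctrl.camera("scene");b=ctrl.camera("top")
for n,i in(("scene",a),("top",b)):
    cv2.imwrite(f"pics/{n}0.png",cv2.cvtColor(i,cv2.COLOR_RGB2BGR))
    m=ctrl.camera_model(n);R=cv2.Rodrigues(np.array(m["rvec"]))[0];print(n,m["intrinsics"],-R.T@np.array(m["tvec"]).ravel(),R)
print(ctrl.get_obs(),ctrl.pinch_z)
E
```

```text
pics
scene [[431.16014752   0.         283.16727518]
 [  0.         431.16014752 218.2768457 ]
 [  0.           0.           1.        ]] [ 1.55187883 -0.09571527  1.02149712] [[ 0.08793323  0.99610026  0.00721281]
 [ 0.65653635 -0.05250875 -0.75246452]
 [-0.74915136  0.07090211 -0.65859329]]
top [[391.03145658   0.         278.2787808 ]
 [  0.         391.03145658 209.92380239]
 [  0.           0.           1.        ]] [0.35715925 0.011261   1.16460718] [[ 6.41182812e-03 -9.99978499e-01  1.37446092e-03]
 [-9.86623746e-01 -6.55007822e-03 -1.62882411e-01]
 [ 1.62887912e-01 -3.11701759e-04 -9.86644531e-01]]
{'time_s': 0.1, 'qpos': array([-1.24462618e+00,  3.00387093e-01,  1.52150824e+00, -8.53691365e-06,
        1.32072124e+00, -6.66286116e-02]), 'joint_vel': array([ 0.00085244, -0.00046998, -0.00172732, -0.00034854,  0.00093497,
        0.00090828]), 'tau': array([ 6.58025729e-04, -5.32650483e+01, -3.53287375e+01,  7.09647057e-02,
        2.34569359e-02, -6.39687300e-05]), 'ee_pos': array([ 0.21043109, -0.5078957 ,  0.20496323]), 'eef_rot': array([-3.14057045e+00, -5.99210801e-05,  3.92800849e-01]), 'force': array([ 0.31639218,  0.18562995, -0.09197007]), 'moment': array([ 0.0019987 , -0.01777051, -0.04473329]), 'grip_force': 0.0, 'grip_width': 0.0942392281461779} 0.0188
```

View pics/top0.png

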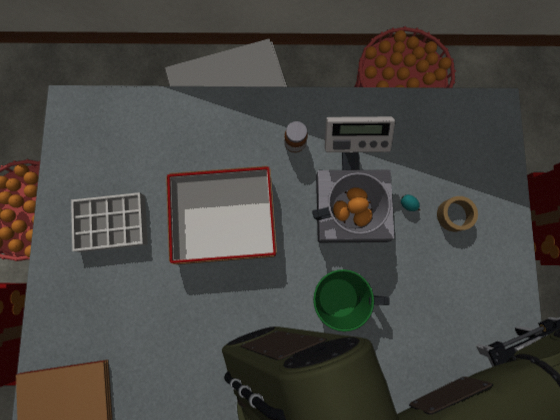

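View pics/scene0.png

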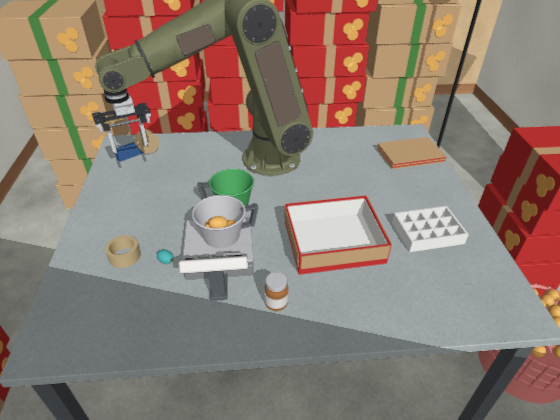

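The top view shows two jug-shaped things. One is a grey steel jug at px (358,205), on the scale's pan with orange fruit in it, handle at (320,213). The other is an empty green jug at (344,300). The grey one fits the description: steel, on the pan, holding loquats. The turquoise fruit at (410,203) is a decoy. The carton is at (220,215), the tray at (107,222), the jar at (296,136) and the tape at (458,213). I'll confirm in one enlarged crop and measure.

```bash
cat > h.py <<'E'
import cv2,numpy as np
from station import ctrl
def model(n):
    m=ctrl.camera_model(n);R=cv2.Rodrigues(np.array(m["rvec"]))[0];t=np.array(m["tvec"]).ravel()
    return np.array(m["intrinsics"]),R,t
def cast(px,z,M):
    K,R,t=M;c=-R.T@t;d=R.T@np.linalg.solve(K,[px[0],px[1],1.]);return c+d*(z-c[2])/d[2]
def proj(p,M):
    K,R,t=M;q=K@(R@np.asarray(p)+t);return q[:2]/q[2]
E
python3 - <<'E'
from h import *
M=model("top");im=cv2.imread("pics/top0.png")
h=cv2.cvtColor(im,cv2.COLOR_BGR2HSV)
red=((h[...,1]>150)&((h[...,0]<8)|(h[...,0]>172))&(h[...,2]>70)).astype(np.uint8);red[:, :155]=0;red[:,290:]=0;red[:150]=0;red[280:]=0
p=cv2.findNonZero(red);r=cv2.minAreaRect(p);print("carton",r,[cast(q,.085,M).round(3) for q in cv2.boxPoints(r)],cast(r[0],.085,M))
c=im[105:260,290:440];c=cv2.resize(c,None,fx=3.85,fy=3.85,interpolation=cv2.INTER_CUBIC);cv2.imwrite("pics/crop0.png",cv2.convertScaleAbs(c,alpha=1.5,beta=20))
E
```

```text
carton ((219.26174926757812, 214.40292358398438), (89.04464721679688, 105.84117889404297), 85.60128784179688) [array([0.636, 0.339, 0.085]), array([0.662, 0.039, 0.085]), array([0.411, 0.018, 0.085]), array([0.387, 0.306, 0.085])] [0.5216239  0.17563589 0.085     ]
```

View pics/crop0.png

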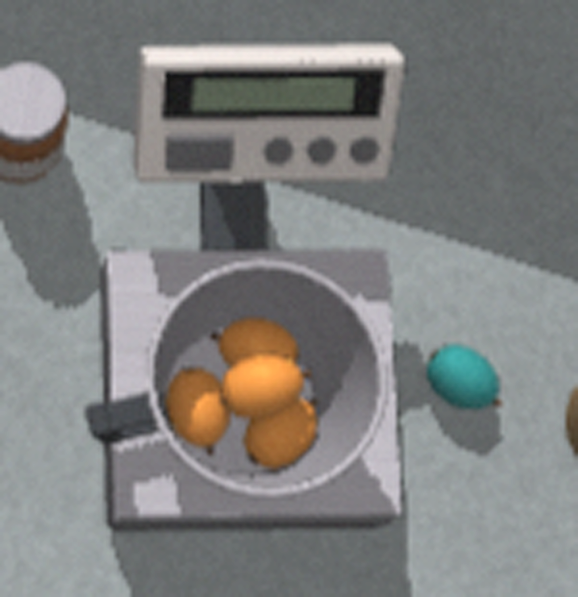

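The crop confirms it: a grey steel jug with four loquats, rim centre at crop (269,376), handle at (88–155, 402–435). The tare key is the oblong one at (199,154). Pan corners are at (105,251), (388,249), (400,513) and (112,518).

```bash
python3 - <<'E'
from h import *
M=model("top")
f=lambda u,v,z:cast((290+u/3.85,105+v/3.85),z,M)
P=[f(105,251,.072),f(388,249,.072),f(400,513,.072),f(112,518,.072)]
print("pan",np.round(P,3),np.mean(P,0).round(4))
y=lambda a,b:np.degrees(np.arctan2(*(a-b)[1::-1]))
print("scale yaw", y(P[0],P[3]),y(P[1],P[2]),y(P[0],P[1])-90,y(P[3],P[2])-90)
c=f(269.5,376,.172);print("jug",c,[np.linalg.norm(f(*q,.172)-c).round(4) for q in((152,376),(387,376),(269,260),(269,493))])
for q in((90,420),(97,420)):
    g=f(*q,.169);print("handle",g,np.linalg.norm((g-c)[:2]),np.degrees(np.arctan2(*(g-c)[1::-1])))
print("key",f(199,154,.158))
E
```

```text
pan [[ 0.654 -0.101  0.072]
 [ 0.657 -0.313  0.072]
 [ 0.459 -0.313  0.072]
 [ 0.454 -0.104  0.072]] [ 0.5563 -0.2076  0.072 ]
scale yaw 0.8940106810499246 0.20824792506535356 0.8060152400918952 1.36951146848331
jug [ 0.54143056 -0.19988634  0.172     ] [np.float64(0.0788), np.float64(0.0788), np.float64(0.0801), np.float64(0.0788)]
handle [ 0.51124608 -0.07954606  0.169     ] 0.12406807086319836 104.08078450959535
handle [ 0.51127711 -0.08423086  0.169     ] 0.11952162718579776 104.61273931333243
key [ 0.70103245 -0.15806396  0.158     ]
```

>>> {"fn": "jog_arm", "kwargs": {"motion": [[0.032,-0.029,-0.0125,0,0,0,-0.35],[0.032,-0.029,-0.0125,0,0,0,-0.35],[0.032,-0.029,-0.0125,0,0,0,-0.35],[0.032,-0.029,-0.0125,0,0,0,-0.35],[0.032,-0.029,-0.0125,0,0,0,-0.35]]}}

```text
time_s: 0.6
ee_pos: [0.3031, -0.3112, 0.2682]
eef_rot: [-3.141, 0.0, 0.392]
force: [-0.2, -0.2, 0.5]
grip_width: 0.0571
grip_force: 0.0
```

>>> {"fn": "jog_arm", "kwargs": {"motion": [[0.032,-0.029,-0.0125,0,0,0,-0.35],[0.032,-0.029,-0.0125,0,0,0,-0.35],[0.032,-0.029,-0.0125,0,0,0,-0.35],[0.032,-0.029,-0.0125,0,0,0,-0.35],[0.032,-0.029,-0.0125,0,0,0,-0.35]]}}

```text
time_s: 1.1
ee_pos: [0.3954, -0.1159, 0.3309]
eef_rot: [3.142, -0.0, 0.393]
force: [0.6, -0.2, 0.6]
grip_width: 0.0307
grip_force: 0.0
```

>>> {"fn": "jog_arm", "kwargs": {"motion": [[0,0,0,0,0,-0.15,-0.35],[0,0,0,0,0,-0.15,-0.35],[0,0,0,0,0,-0.15,-0.35],[0,0,0,0,0,-0.15,-0.35],[0,0,0,0,0,-0.15,-0.35]]}}

```text
time_s: 1.6
ee_pos: [0.3951, -0.1176, 0.3302]
eef_rot: [-3.141, -0.0, 1.149]
force: [0.2, -0.5, 1.1]
grip_width: 0.0305
grip_force: 0.0
```

>>> {"fn": "jog_arm", "kwargs": {"motion": [[0,0,0,0,0,-0.15,-0.35],[0,0,0,0,0,-0.15,-0.35],[0,0,0,0,0,-0.15,-0.35],[0,0,0,0,0,-0.15,-0.35],[0,0,0,0,0,-0.15,-0.35]]}}

```text
time_s: 2.1
ee_pos: [0.395, -0.1177, 0.3302]
eef_rot: [-3.141, -0.0, 1.899]
force: [-0.5, 0.3, -0.7]
grip_width: 0.0307
grip_force: 0.0
```

>>> {"fn": "jog_arm", "kwargs": {"motion": [[0,0,0,0,0,-0.15,-0.35],[0,0,0,0,0,-0.15,-0.35],[0,0,0,0,0,-0.15,-0.35],[0,0,0,0,0,-0.15,-0.35],[0,0,0,0,0,-0.15,-0.35]]}}

```text
time_s: 2.6
ee_pos: [0.395, -0.1177, 0.3302]
eef_rot: [-3.142, -0.001, 2.649]
force: [-0.7, -0.5, -0.3]
grip_width: 0.0306
grip_force: 0.0
```

>>> {"fn": "jog_arm", "kwargs": {"motion": [[0,0,0,0,0,-0.15,-0.35],[0,0,0,0,0,-0.15,-0.35],[0,0,0,0,0,-0.15,-0.35],[0,0,0,0,0,-0.15,-0.35],[0,0,0,0,0,-0.15,-0.35]]}}

```text
time_s: 3.1
ee_pos: [0.3951, -0.1177, 0.3302]
eef_rot: [3.141, -0.0, -2.884]
force: [0.6, -0.1, 0.8]
grip_width: 0.0306
grip_force: 0.0
```

```bash
cat >> h.py <<'E'
from scipy.spatial.transform import Rotation as Ro
def pose(): 
    o=ctrl.get_obs();return np.array(o["ee_pos"]),Ro.from_euler("xyz",o["eef_rot"]),o
def jugR(yaw_deg): return Ro.from_euler("z",yaw_deg,degrees=True)
def toolR(yaw_jug,tip=-13,p=45):
    s,c=np.sin(np.radians(p)),np.cos(np.radians(p))
    B=np.array([[0,-1,0],[-s,0,c],[-c,0,-s]])  # columns x,y,z in jug frame
    return jugR(yaw_jug)*Ro.from_euler("y",tip,degrees=True)*Ro.from_matrix(B)
def to(pt,Rt):
    p,R,o=pose();print("t",o["time_s"],"p",p.round(4),"q",np.round(o["qpos"],2),"F",np.round(o["force"],1),"w",round(o["grip_width"],4))
    print("rotvec",(R.inv()*Rt).as_rotvec().round(4),"shift in target axes",Rt.inv().apply(pt-p).round(4),"in now axes",R.inv().apply(pt-p).round(4))
E
python3 - <<'E'
from h import *
R=toolR(-75.7);z=R.as_matrix()[:,2];g=np.array([.5145,-.0943,.134])
print(R.as_matrix().round(3),g+.0188*z)
to(g+(.0188-.13)*z,R)
E
```

```text
[[-0.646 -0.241  0.724]
 [-0.329  0.944  0.021]
 [-0.689 -0.225 -0.689]] [ 0.52812034 -0.09391425  0.12104711]
t 3.1 p [ 0.3951 -0.1177  0.3302] q [-0.38 -0.09  1.66  0.    1.57 -2.21] F [ 0.6 -0.1  0.8] w 0.0306
rotvec [ 0.2185 -0.7815 -0.0818] shift in target axes [0.0504 0.0374 0.111 ] in now axes [-0.043   0.0104  0.1196]
```

>>> {"fn": "jog_arm", "kwargs": {"motion": [[0,0,0,0.0364,-0.13,-0.0136,-0.35],[0,0,0,0.0364,-0.13,-0.0136,-0.35],[0,0,0,0.0364,-0.13,-0.0136,-0.35],[0,0,0,0.0364,-0.13,-0.0136,-0.35],[0,0,0,0.0364,-0.13,-0.0136,-0.35]]}}

```text
time_s: 3.6
ee_pos: [0.401, -0.1046, 0.3341]
eef_rot: [-2.9, 0.632, -2.761]
force: [0.6, -0.3, 0.8]
grip_width: 0.0303
grip_force: 0.0
```

>>> {"fn": "jog_arm", "kwargs": {"motion": [[0,0,0,0.0364,-0.13,-0.0136,-0.35],[0.017,0.012,0.02,0,0,0,-0.35],[0.017,0.012,0.02,0,0,0,-0.35],[0.017,0.012,0.02,0,0,0,-0.35],[0,0,0,0,0,0,-0.35]]}}

```text
time_s: 4.1
ee_pos: [0.4092, -0.0619, 0.253]
eef_rot: [-2.827, 0.728, -2.722]
force: [0.8, 0.2, 0.2]
grip_width: 0.0302
grip_force: 0.0
```

```bash
python3 - <<'E'
from h import *
R=toolR(-75.7);z=R.as_matrix()[:,2];g=np.array([.5145,-.0943,.134])
to(g+.0188*z,R)
for n in("wrist","scene"):
    M=model(n);im=cv2.cvtColor(ctrl.camera(n),cv2.COLOR_RGB2BGR);print(n,proj(g,M),-M[1].T@M[2])
    cv2.imwrite(f"pics/{n}1.png",im)
w=cv2.imread("pics/wrist1.png");s=cv2.resize(cv2.imread("pics/scene1.png")[130:340,100:340],None,fx=2,fy=2)
cv2.imwrite("pics/both1.png",np.hstack([cv2.resize(w,(420,315)),cv2.resize(s,(360,315))]))
E
```

```text
t 4.1 p [ 0.4092 -0.0619  0.253 ] q [-0.41 -0.49  2.31  0.45  0.63 -2.55] F [0.8 0.2 0.2] w 0.0302
rotvec [-0.0336 -0.0426 -0.026 ] shift in target axes [ 0.0246 -0.0292  0.1764] in now axes [ 0.0164 -0.0237  0.1781]
wrist [250.48710064 174.33542984] [ 0.22935458 -0.08005868  0.32799465]
scene [252.70461986 214.05275979] [ 1.55187883 -0.09571527  1.02149712]
```

View pics/both1.png

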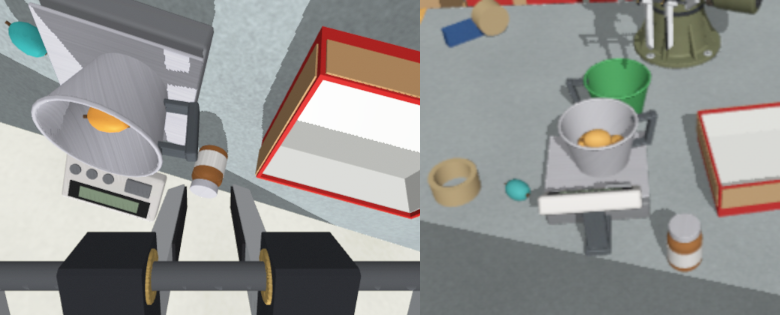

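The left half is the wrist view, with the grey jug and its handle ahead of the fingers. The right half is the scene view, where the jug is untouched. Joint 6 stopped at its limit (-2.55), so I'll fit the arm geometry and check which grasp flip and pitch leave enough range for the pour.

```bash
cat > k.py <<'E'
from h import *
from scipy.optimize import least_squares
lo=np.array([-3.03,-.79,.23,-1.04,0,-2.55]);hi=np.array([3.03,2.21,2.52,4.18,3.07,2.55])
def fk(q,k):
    a,h,L1,L2,e,Lt,b=k
    R1=Ro.from_euler("z",q[0]);R2=R1*Ro.from_euler("y",q[1]);R3=R2*Ro.from_euler("y",q[2])
    R6=R3*Ro.from_euler("ZYZ",[q[3],q[4],q[5]+np.pi/2])
    return R1.apply([a,0,h])+R2.apply([b,0,L1])+R3.apply([e,0,L2])+R6.apply([0,0,Lt]),R6
D=[([-1.24462618,.300387093,1.52150824,0,1.32072124,-.0666],[.21043109,-.5078957,.20496323])]
def ik(pt,Rt,k,q0):
    f=lambda q:np.r_[(fk(q,k)[0]-pt)*10,(fk(q,k)[1].inv()*Rt).as_rotvec()]
    s=least_squares(f,np.clip(q0,lo+.02,hi-.02),bounds=(lo,hi));return s.x,np.abs(s.fun).max()
E
python3 - <<'E'
from k import *
p,R,o=pose();q=o["qpos"]
for s in(1,-1):
    qq=np.array(q);qq[3]*=s;print((fk(qq,[0]*7)[1].inv()*R).as_rotvec())
D+= [([-.38,-.09,1.66,0,1.57,-2.21],[.3951,-.1177,.3302]),(q,p)]
s=least_squares(lambda k:np.r_[np.concatenate([fk(d[0],k)[0]-d[1] for d in D]),1e-3*(k-np.array([0,.3,.4,.35,0,.25,0]))],[0,.3,.4,.35,0,.25,0])
print(s.x.round(3),s.fun[:9].round(4))
E
```

```text
[ 1.52655666e-16 -3.12250226e-16  2.35922393e-16]
[-0.29700554 -0.44582069  0.73379501]
[-0.006  0.435  0.552  0.506  0.24   0.412 -0.041] [-0.0347 -0.0117  0.     -0.0138 -0.0346 -0.     -0.     -0.      0.    ]
```

```bash
python3 - <<'E'
import re
t=open("k.py").read().replace("a,h,L1,L2,e,Lt,b=k","a,h,L1,L2,e,Lt,d=k").replace("[b,0,L1]","[0,d,L1]");open("k.py","w").write(t)
from k import *
p,R,o=pose()
D+= [([-.38,-.09,1.66,0,1.57,-2.21],[.3951,-.1177,.3302]),(o["qpos"],p)]
for w in (0,1,2):
    m=[[0,1,1,1,0,1,1],[1,1,1,1,0,1,1],[1,1,1,1,1,1,1]][w]
    s=least_squares(lambda k:np.r_[np.concatenate([fk(d[0],np.array(m)*k)[0]-d[1] for d in D]),1e-4*(k-np.array([0,.3,.4,.35,0,.25,0]))],[0,.3,.4,.35,0,.25,0])
    print((s.x*m).round(3),s.fun[:9].round(4))
E
```

```text
[ 0.     0.18   0.409  0.443 -0.     0.255  0.038] [ 0.0019 -0.0008  0.0005 -0.0034  0.0023  0.0023  0.0011 -0.0031 -0.0028]
[ 0.012  0.177  0.408  0.431 -0.     0.253  0.038] [ 0.0021 -0.001   0.0017 -0.003   0.0024  0.0005  0.0008 -0.0034 -0.0022]
[0.01  0.222 0.424 0.438 0.044 0.27  0.037] [ 0.0003  0.0001  0.0001 -0.0001 -0.0004  0.      0.0001  0.0001 -0.0001]
```

```bash
cat > s.py <<'E'
from k import *
k=[.01,.222,.424,.438,.044,.27,.037]
F=[Ro.identity(),Ro.from_euler("z",np.pi)]
p0,R0,o=pose()
def grasp(yaw,tip,p,fl,g):
    R=toolR(yaw,tip-13,p)*F[fl];return g+.0188*R.as_matrix()[:,2],R
seeds=[[-.3,0,1.9,a,b,c] for a in(0,.6,1.5,3.1) for b in(.3,.9,1.5) for c in(-2.3,-1.2,0.3,1.2,2.3)]
if __name__=="__main__":
  for p in(30,45,60):
   for fl in(0,1):
    best={}
    for s in seeds:
        x,e=ik(*grasp(-75.7,0,p,fl,np.array([.5145,-.0943,.134])),k,s)
        if e<1e-3: best[tuple(x.round(1))]=x
    for x in best.values():
        print("G",p,fl,x.round(2))
        for yaw in(-110,-90,-70,-50,-30,0):
            q=x;out=[]
            for tip in(0,20,40,60,75,90,105,115):
                J=jugR(yaw);c=np.array([.522,.176,0])
                # lip at tip 90 over the carton centre: grip = c - J*(.042)
                g=c-J.apply([.03,0,0]);g[2]=.26
                q,e=ik(*grasp(yaw,tip,p,fl,g),k,q);out.append(e<2e-3)
            print("  ",yaw,"".join("X."[not v] for v in out),q.round(2))
E
time python3 s.py
```

```text
G 30 0 [-0.5   0.21  2.31  2.09  0.63  1.93]
   -110 ...XX... [0.56 0.14 2.19 4.02 0.8  2.55]
   -90 ..X..... [0.47 0.01 2.23 3.87 0.49 2.55]
   -70 ........ [ 0.4  -0.09  2.22  3.79  0.18  2.55]
   -50 ........ [-0.01  0.6   2.26  2.33  1.76  2.55]
   -30 ........ [-0.13  0.66  2.15  1.99  1.85  2.55]
   0 X....... [-0.19  0.73  1.76  1.38  2.05  2.55]
G 30 1 [-0.5   0.21  2.31  2.09  0.63 -1.21]
   -110 ...XXXXX [0.41 0.29 2.29 3.41 1.13 0.04]
   -90 ..XXXXXX [0.15 0.27 2.32 2.74 1.16 0.39]
   -70 .XXXXXXX [-0.07  0.32  2.24  2.18  1.33  0.65]
   -50 XXXXXXXX [-0.17  0.42  2.07  1.78  1.54  0.82]
   -30 XXXXXXXX [-0.19  0.54  1.85  1.51  1.77  0.93]
   0 XXXXXXXX [-0.13  0.74  1.49  1.23  2.14  1.03]
G 45 1 [-0.4   0.12  2.22  1.45  0.31 -0.49]
   -110 ...XXXXX [0.21 0.31 2.31 2.91 1.21 0.26]
   -90 .XXXXXXX [-0.01  0.35  2.25  2.34  1.33  0.54]
   -70 XXXXXXXX [-0.14  0.43  2.1   1.91  1.52  0.73]
   -50 XXXXXXXX [-0.18  0.54  1.89  1.61  1.73  0.86]
   -30 XXXXXXXX [-0.16  0.66  1.67  1.39  1.97  0.96]
   0 XXXXXXXX [-0.06  0.84  1.32  1.16  2.33  1.03]
G 60 0 [-0.3   0.12  2.09  0.25  0.38 -2.39]
   -110 XXXXX... [-0.01  0.32  2.23  2.35  1.26 -2.55]
   -90 XXXXXXXX [-0.11  0.44  2.12  2.02  1.5  -2.51]
   -70 XXXXXXXX [-0.16  0.54  1.93  1.7   1.7  -2.36]
   -50 XXXXXXXX [-0.15  0.66  1.71  1.47  1.92 -2.25]
   -30 ....XXXX [-0.1   0.77  1.48  1.31  2.16 -2.17]
   0 .....XXX [ 0.02  0.93  1.17  1.09  2.52 -2.15]
G 60 1 [-0.3   0.12  2.09  0.25  0.38  0.75]
   -110 ..XXXXXX [0.03 0.37 2.25 2.47 1.34 0.42]
   -90 XXXXXXXX [-0.11  0.44  2.12  2.02  1.5   0.63]
   -70 XXXXXXXX [-0.16  0.54  1.93  1.7   1.7   0.78]
   -50 XXXXXXXX [-0.15  0.66  1.71  1.47  1.92  0.89]
   -30 XXXXXXXX [-0.1   0.77  1.48  1.31  2.16  0.97]
   0 XXXXXXXX [0.02 0.93 1.17 1.09 2.52 1.  ]
real	0m6.755s
user	0m6.758s
sys	0m0.113s
```

Flip 1 (half turn) with a 45° pitch works, and it can pour at jug yaw of about -60°. Next I'll make the half turn.

>>> {"fn": "jog_arm", "kwargs": {"motion": [[0,0,0,0,0,0.15,-0.35],[0,0,0,0,0,0.15,-0.35],[0,0,0,0,0,0.15,-0.35],[0,0,0,0,0,0.15,-0.35],[0,0,0,0,0,0.15,-0.35]]}}

```text
time_s: 4.7
ee_pos: [0.4109, -0.0637, 0.2582]
eef_rot: [2.754, 0.705, 2.539]
force: [0.0, 1.0, -0.9]
grip_width: 0.0309
grip_force: 0.0
```

>>> {"fn": "jog_arm", "kwargs": {"motion": [[0,0,0,0,0,0.15,-0.35],[0,0,0,0,0,0.15,-0.35],[0,0,0,0,0,0.15,-0.35],[0,0,0,0,0,0.15,-0.35],[0,0,0,0,0,0.15,-0.35]]}}

```text
time_s: 5.2
ee_pos: [0.4108, -0.0637, 0.2582]
eef_rot: [2.395, 0.281, 1.823]
force: [0.2, -0.9, -0.1]
grip_width: 0.0305
grip_force: 0.0
```

>>> {"fn": "jog_arm", "kwargs": {"motion": [[0,0,0,0,0,0.15,-0.35],[0,0,0,0,0,0.15,-0.35],[0,0,0,0,0,0.15,-0.35],[0,0,0,0,0,0.15,-0.35],[0,0,0,0,0,0.15,-0.35]]}}

```text
time_s: 5.7
ee_pos: [0.4108, -0.0637, 0.2581]
eef_rot: [2.384, -0.244, 1.281]
force: [0.6, 0.2, 0.1]
grip_width: 0.0307
grip_force: 0.0
```

>>> {"fn": "jog_arm", "kwargs": {"motion": [[0,0,0,0,0,0.15,-0.35],[0,0,0,0,0,0.15,-0.35],[0,0,0,0,0,0.15,-0.35],[0,0,0,0,0,0.15,-0.35],[0,0,0,0,0,0.15,-0.35]]}}

```text
time_s: 6.2
ee_pos: [0.4108, -0.0637, 0.2581]
eef_rot: [2.712, -0.683, 0.588]
force: [1.0, 0.2, -1.0]
grip_width: 0.0306
grip_force: 0.0
```

```bash
python3 - <<'E'
from s import *
pt,R=grasp(-75.7,0,45,1,np.array([.5145,-.0943,.134]))
pre=pt-.08*R.as_matrix()[:,2]
to(pre,R)
print(ik(pre,R,k,o["qpos"]),ik(pt,R,k,o["qpos"]))
E
```

```text
t 6.2 p [ 0.4108 -0.0637  0.2581] q [-0.41 -0.5   2.31  0.45  0.63  0.45] F [ 1.   0.2 -1. ] w 0.0306
rotvec [0.0363 0.0397 0.1101] shift in target axes [-0.0286  0.0259  0.0988] in now axes [-0.0272  0.0192  0.1007]
(array([-0.47962078, -0.14152961,  2.30032941,  1.00879653,  0.42968829,
       -0.07599133]), np.float64(2.6088734644824635e-10)) (array([-0.39744484,  0.11954888,  2.21915611,  1.44741137,  0.30640685,
       -0.48907996]), np.float64(1.8041124150158794e-15))
```

>>> {"fn": "jog_arm", "kwargs": {"motion": [[0,0,0,0.018,0.02,0.055,-0.35],[0,0,0,0.018,0.02,0.055,-0.35],[-0.0095,0.0086,0.033,0,0,0,-0.35],[-0.0095,0.0086,0.033,0,0,0,-0.35],[-0.0095,0.0086,0.033,0,0,0,-0.35]]}}

```text
time_s: 6.7
ee_pos: [0.4715, -0.0964, 0.1753]
eef_rot: [2.818, -0.759, 0.48]
force: [1.2, 0.6, 0.4]
grip_width: 0.0306
grip_force: 0.0
```

>>> {"fn": "jog_arm", "kwargs": {"motion": [[0,0,0,0,0,0,-0.35],[0,0,0,0,0,0,-0.35]]}}

```text
time_s: 6.9
ee_pos: [0.4703, -0.0952, 0.1749]
eef_rot: [2.824, -0.757, 0.477]
force: [-0.6, -0.4, -0.6]
grip_width: 0.0305
grip_force: 0.0
```

```bash
python3 - <<'E'
from s import *
g=np.array([.5145,-.0943,.134]);pt,R=grasp(-75.7,0,45,1,g)
to(pt,R)
M=model("wrist");im=cv2.cvtColor(ctrl.camera("wrist"),cv2.COLOR_RGB2BGR);cv2.imwrite("pics/wrist2.png",im)
# expected bar corners: bar axis ends, jug frame
J=jugR(-75.7);c=np.array([.5414,-.1999,.072])
for q in([-108-18-0,0,97],[-108,0,58],[-108+9,0,19]):print(q,proj(c+J.apply(np.array(q)/1000),M).round(1))
cv2.imwrite("pics/w2.png",cv2.resize(im,(784,588)))
E
```

```text
t 6.9 p [ 0.4703 -0.0952  0.1749] q [-0.48 -0.15  2.3   0.99  0.44 -0.06] F [-0.6 -0.4 -0.6] w 0.0305
rotvec [-0.002   0.0012  0.0053] shift in target axes [0.0006 0.0006 0.079 ] in now axes [0.0007 0.0007 0.079 ]
[-126, 0, 97] [266.6 198.3]
[-108, 0, 58] [280.6 229.5]
[-99, 0, 19] [280.1 251.8]
```

View pics/w2.png

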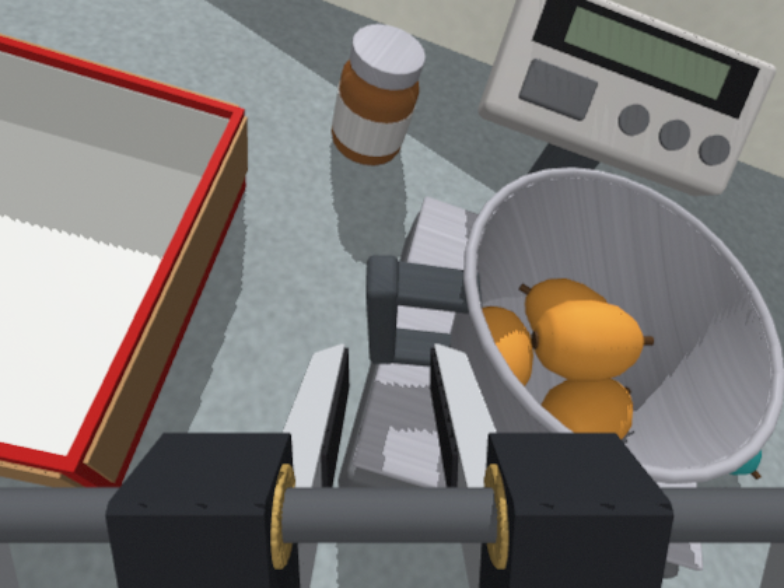

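The wrist view shows the handle bar between the fingers' lines (top at (382,258), bottom at (382,360)). It sits slightly left of where I predicted it, so I'll work out the offset.

```bash
python3 - <<'E'
from s import *
M=model("wrist");J=jugR(-75.7);c=np.array([.5414,-.1999,.072])
f=lambda *q:(proj(c+J.apply(np.array(q)/1000),M)*1.4).round(0)
for z in(97,75,58,35,19):
    d=-(z-58)*np.tan(np.radians(13));print(z,"outer",f(-115+d,-11,z),"inner",f(-101+d,-11,z))
print("rim L",f(-78,0,100),"lip",f(78,0,100),"rim +y",f(0,78,100),"-y",f(0,-78,100))
p,R,_=pose();
for s in(0,.05,.079):print("axis",(proj(p+(s-.0188)*R.as_matrix()[:,2],M)*1.4).round(0))
pan=np.array([.5563,-.2076,.072]);print("panTL",(proj(pan+[.1,.105,0],M)*1.4).round(0),"key",(proj([.701,-.158,.158],M)*1.4).round(0))
E
```

```text
97 outer [377. 302.] inner [409. 306.]
75 outer [378. 325.] inner [408. 329.]
58 outer [378. 341.] inner [406. 344.]
35 outer [379. 359.] inner [405. 362.]
19 outer [379. 371.] inner [404. 373.]
rim L [481. 289.] lip [773. 325.] rim +y [603. 182.] -y [681. 482.]
axis [392. 392.]
axis [392. 340.]
axis [391. 319.]
panTL [430. 197.] key [562.  93.]
```

```bash
python3 - <<'E'
from s import *
M=model("wrist")
def feats(v):
    J=jugR(v[2]);c=np.array([v[0],v[1],.072])
    t=np.linspace(0,2*np.pi,180)
    rim=np.array([proj(c+J.apply([.078*np.cos(a),.078*np.sin(a),.1]),M) for a in t])*1.4
    d=np.tan(np.radians(13))*.039
    bar=np.array([proj(c+J.apply([-.108+sx*.007-s*d,sy*.011,.058+s*.039]),M) for s in(-1,1) for sx in(-1,1) for sy in(-1,1)])*1.4
    return np.r_[rim.min(0),rim.max(0),bar.min(0),bar.max(0)]
obs=np.array([466,169,783,479,367,257,398,362.])
w=np.array([1,1,1,1,1,1,1,1.])
s=least_squares(lambda v:(feats(v)-obs)*w,[.5414,-.1999,-75.7],x_scale=[.01,.01,1])
print(feats([.5414,-.1999,-75.7]).round(0),s.x.round(4),s.fun.round(1))
v=s.x;c=np.array([v[0],v[1],.072]);g=c+jugR(v[2]).apply([-.109,0,.062]);print("g",g)
pt,R=grasp(v[2],0,45,1,g);to(pt,R)
E
```

```text
[480. 179. 785. 482. 377. 258. 409. 373.] [  0.5422  -0.1951 -75.8121] [ 4.5  6.1 -7.2 -2.4 -0.3 -4.5  1.1  6.6]
g [ 0.51545553 -0.08943533  0.134     ]
t 6.95 p [ 0.4703 -0.0951  0.1759] q [-0.48 -0.15  2.3   0.99  0.44 -0.06] F [0.5 0.4 0.8] w 0.0307
rotvec [-0.0021 -0.0007  0.0076] shift in target axes [ 0.0022 -0.004   0.0805] in now axes [ 0.0022 -0.0038  0.0805]
```

>>> {"fn": "jog_arm", "kwargs": {"motion": [[0.001,-0.002,0.016,0,0,0.003,-0.35],[0.001,-0.002,0.016,0,0,0.003,-0.35],[0,0,0.016,0,0,0,-0.35],[0,0,0.016,0,0,0,-0.35],[0,0,0.016,0,0,0,-0.35]]}}

```text
time_s: 7.45
ee_pos: [0.5292, -0.0886, 0.1221]
eef_rot: [2.823, -0.763, 0.474]
force: [-0.9, 0.6, -0.2]
grip_width: 0.0305
grip_force: 0.3
```

>>> {"fn": "jog_arm", "kwargs": {"motion": [[0,0,0,0,0,0,-0.35]]}}

```text
time_s: 7.55
ee_pos: [0.529, -0.0884, 0.121]
eef_rot: [2.826, -0.761, 0.473]
force: [0.1, 0.7, -1.1]
grip_width: 0.0305
grip_force: 0.0
```

```bash
python3 - <<'E'
from s import *
pt,R=grasp(-75.8,0,45,1,np.array([.5155,-.0894,.134]));to(pt,R)
im=cv2.cvtColor(ctrl.camera("wrist"),cv2.COLOR_RGB2BGR);b=cv2.cvtColor(ctrl.camera("scene"),cv2.COLOR_RGB2BGR)
cv2.imwrite("pics/w3.png",np.hstack([cv2.resize(im[150:420,150:450],(400,360)),cv2.resize(b[150:330,150:350],(400,360))]))
E
```

```text
t 7.55 p [ 0.529  -0.0884  0.121 ] q [-0.38  0.11  2.22  1.41  0.3  -0.44] F [ 0.1  0.7 -1.1] w 0.0305
rotvec [-0.0023 -0.0019  0.002 ] shift in target axes [-0.0001  0.0006  0.0001] in now axes [-0.0001  0.0006  0.0001]
```

View pics/w3.png

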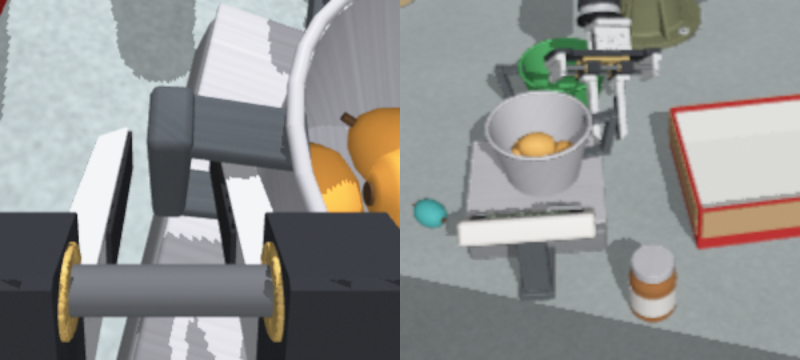

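The bar is between the fingers and the inner finger is under the upper connector, so I'll close.

>>> {"fn": "jog_arm", "kwargs": {"motion": [[0,0,0,0,0,0,-0.55],[0,0,0,0,0,0,-0.6],[0,0,0,0,0,0,-0.7],[0,0,0,0,0,0,-1],[0,0,0,0,0,0,-1]], "squeeze": 60}}

```text
time_s: 8.15
ee_pos: [0.528, -0.0887, 0.1196]
eef_rot: [2.828, -0.759, 0.47]
force: [-4.1, 0.8, 5.3]
grip_width: 0.0135
grip_force: 59.9
```

>>> {"fn": "jog_arm", "kwargs": {"motion": [[0,0,0,0,0,0,-1],[0,0,0,0,0,0,-1],[0,0,0,0,0,0,-1]]}}

```text
time_s: 8.45
ee_pos: [0.5281, -0.0886, 0.1196]
eef_rot: [2.828, -0.759, 0.47]
force: [-5.4, 1.0, 6.2]
grip_width: 0.0138
grip_force: 60.0
```

```bash
python3 - <<'E'
from s import *
p,R,o=pose();print(p,o["moment"],o["force"],R.inv().apply([0,0,.012]))
E
```

```text
[ 0.5281042  -0.08862666  0.11960248] [-0.02083573  0.05301403 -0.12242014] [-5.41397966  1.00016212  6.15757906] [ 0.00825816  0.00268872 -0.00828092]
```

>>> {"fn": "jog_arm", "kwargs": {"motion": [[0.0035,0.0011,-0.0035,0,0,0,-1],[0.0035,0.0011,-0.0035,0,0,0,-1],[0.0035,0.0011,-0.0035,0,0,0,-1],[0.0035,0.0011,-0.0035,0,0,0,-1],[0.0035,0.0011,-0.0035,0,0,0,-1]]}}

```text
time_s: 8.95
ee_pos: [0.5274, -0.088, 0.1437]
eef_rot: [2.831, -0.757, 0.468]
force: [-0.1, 0.2, -6.0]
grip_width: 0.0138
grip_force: 59.9
```

>>> {"fn": "jog_arm", "kwargs": {"motion": [[0.0083,0.0027,-0.0083,0,0,0,-1],[0.0083,0.0027,-0.0083,0,0,0,-1],[0,0,0,0,0,0,-1],[0,0,0,0,0,0,-1]]}}

```text
time_s: 9.35
ee_pos: [0.5276, -0.0881, 0.1679]
eef_rot: [2.83, -0.758, 0.469]
force: [-0.8, 0.1, -5.4]
grip_width: 0.0135
grip_force: 59.9
```

```bash
python3 - <<'E'
from s import *
p,R,o=pose();print(p,o["eef_rot"],o["moment"],o["force"],o["qpos"].round(2))
im=cv2.cvtColor(ctrl.camera("wrist"),cv2.COLOR_RGB2BGR);b=cv2.cvtColor(ctrl.camera("scene"),cv2.COLOR_RGB2BGR)
cv2.imwrite("pics/w4.png",np.hstack([cv2.resize(im[100:420,150:560],(460,360)),cv2.resize(b[140:320,170:340],(340,360))]))
# plan: lift/carry/pour joint targets
q=o["qpos"]
J=jugR(-60);c=np.array([.522,.176,0]);g=c-J.apply([.03,0,0]);g[2]=.26
for yaw,tip,gg in[(-75.8,0,np.array([.5155,-.0894,.26])),(-68,0,np.array([.5155,.05,.26])),(-60,0,g)]+[(-60,t,g) for t in(15,30,45,60,75,90,105,115)]:
    pt,Rt=grasp(yaw,tip,45,1,gg);q,e=ik(pt,Rt,k,q);print(yaw,tip,pt.round(3),q.round(2),round(e,4))
E
```

```text
[ 0.52764609 -0.08812252  0.16786441] [ 2.82958351 -0.75792538  0.46949456] [0.45345937 1.06428644 0.00489042] [-0.78559942  0.14810185 -5.37606511] [-0.38  0.    2.18  1.    0.35 -0.01]
-75.8 0 [ 0.529 -0.089  0.247] [-0.38 -0.12  2.09  0.65  0.5   0.38] 0.0
-68 0 [0.529 0.052 0.247] [-0.05 -0.15  2.11  0.39  0.41  0.74] 0.0
-60 0 [0.52  0.206 0.247] [ 0.32 -0.08  2.05 -0.03  0.36  1.29] 0.0
-60 15 [0.518 0.209 0.247] [ 0.19 -0.07  2.03  0.56  0.49  0.85] 0.0
-60 30 [0.517 0.212 0.247] [ 0.08 -0.02  2.01  0.89  0.68  0.68] 0.0
-60 45 [0.515 0.215 0.249] [-0.01  0.04  1.99  1.1   0.88  0.62] 0.0
-60 60 [0.514 0.217 0.251] [-0.09  0.12  1.98  1.26  1.06  0.62] 0.0
-60 75 [0.513 0.219 0.254] [-0.14  0.22  1.98  1.39  1.23  0.65] 0.0
-60 90 [0.512 0.22  0.257] [-0.17  0.32  1.98  1.52  1.38  0.69] 0.0
-60 105 [0.512 0.22  0.26 ] [-0.18  0.42  1.99  1.65  1.53  0.75] 0.0
-60 115 [0.512 0.22  0.263] [-0.17  0.49  2.    1.74  1.62  0.8 ] 0.0
```

View pics/w4.png

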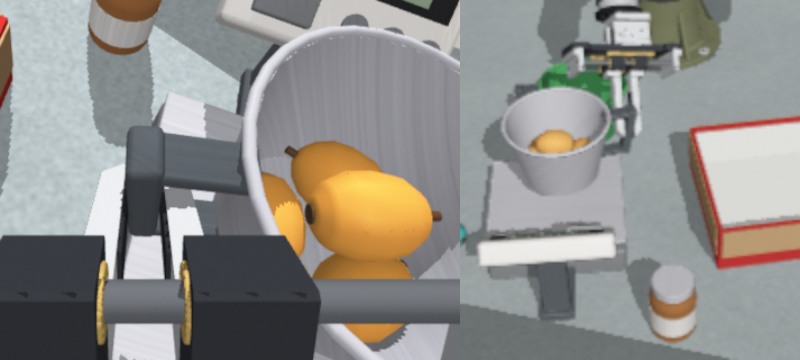

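```bash
cat > plan.py <<'E'
from s import *
import json
def rows(p,R,pt,Rt,n,ramp=True):
    t=np.linspace(0,1,n+1);t=(1-np.cos(np.pi*t))/2 if ramp else t
    rv=(R.inv()*Rt).as_rotvec();out=[]
    P=[p+(pt-p)*a for a in t];Q=[R*Ro.from_rotvec(rv*a) for a in t]
    for i in range(n):
        out.append([*Q[i].inv().apply(P[i+1]-P[i]).round(4).tolist(),*(Q[i].inv()*Q[i+1]).as_rotvec().round(4).tolist()])
    for i in range(0,n,5):print(json.dumps(out[i:i+5]))
E
python3 - <<'E'
from plan import *
p,R,o=pose()
g=np.array([.5145,-.0886,.26]);pt0,_=grasp(-75.8,0,45,1,g)
J=jugR(-60);c=np.array([.522,.176,0]);g=c-J.apply([.03,0,0]);g[2]=.26
pt1,Rt1=grasp(-60,0,45,1,g)
print("lift",R.inv().apply([0,0,.08]));up=p+[0,0,.08]
rows(up,R,pt1,Rt1,15)
a,b=grasp(-60,0,45,1,g),grasp(-60,3,45,1,g)
print("tip3",a[1].inv().apply(b[0]-a[0]),(a[1].inv()*b[1]).as_rotvec())
E
```

```text
lift [ 0.05497125  0.01781423 -0.05532463]
[[0.001, -0.0031, 0.0, 0.002, 0.0007, -0.0021], [0.003, -0.009, 0.0001, 0.006, 0.0021, -0.0061], [0.0049, -0.0146, 0.0002, 0.0097, 0.0034, -0.0099], [0.0067, -0.0194, 0.0005, 0.013, 0.0045, -0.0133], [0.0085, -0.0234, 0.0009, 0.0157, 0.0054, -0.016]]
[[0.01, -0.0262, 0.0015, 0.0177, 0.0061, -0.0181], [0.0112, -0.0279, 0.0022, 0.019, 0.0066, -0.0194], [0.0119, -0.0282, 0.0029, 0.0194, 0.0067, -0.0198], [0.0122, -0.0273, 0.0034, 0.019, 0.0066, -0.0194], [0.0119, -0.0252, 0.0037, 0.0177, 0.0061, -0.0181]]
[[0.0109, -0.0221, 0.0038, 0.0157, 0.0054, -0.016], [0.0093, -0.018, 0.0035, 0.013, 0.0045, -0.0133], [0.0071, -0.0134, 0.0028, 0.0097, 0.0034, -0.0099], [0.0045, -0.0082, 0.0018, 0.006, 0.0021, -0.0061], [0.0015, -0.0028, 0.0006, 0.002, 0.0007, -0.0021]]
tip3 [ 1.28823733e-05 -6.95733660e-04 -1.28823733e-05] [3.70240245e-02 4.68428846e-17 3.70240245e-02]
```

Lift and carry.

>>> {"fn": "jog_arm", "kwargs": {"motion": [[0.009,0.003,-0.009,0,0,0,-1],[0.011,0.0036,-0.011,0,0,0,-1],[0.014,0.0046,-0.014,0,0,0,-1],[0.012,0.004,-0.012,0,0,0,-1],[0.009,0.003,-0.009,0,0,0,-1]]}}

```text
time_s: 9.95
ee_pos: [0.5282, -0.0885, 0.2489]
eef_rot: [2.829, -0.758, 0.47]
force: [0.6, -0.8, -5.1]
grip_width: 0.0136
grip_force: 59.9
```

>>> {"fn": "jog_arm", "kwargs": {"motion": [[0.001,-0.003,0,0.002,0.0007,-0.002,-1],[0.003,-0.009,0,0.006,0.002,-0.006,-1],[0.005,-0.0145,0,0.0097,0.0034,-0.0099,-1],[0.0067,-0.0194,0.0005,0.013,0.0045,-0.0133,-1],[0.0085,-0.0234,0.001,0.0157,0.0054,-0.016,-1]]}}

```text
time_s: 10.45
ee_pos: [0.5258, -0.0141, 0.247]
eef_rot: [2.83, -0.758, 0.538]
force: [0.7, 0.0, -2.8]
grip_width: 0.0134
grip_force: 59.9
```

>>> {"fn": "jog_arm", "kwargs": {"motion": [[0.01,-0.0262,0.0015,0.0177,0.006,-0.0181,-1],[0.0112,-0.0279,0.0022,0.019,0.0066,-0.0194,-1],[0.0119,-0.0282,0.0029,0.0194,0.0067,-0.0198,-1],[0.0122,-0.0273,0.0034,0.019,0.0066,-0.0194,-1],[0.0119,-0.0252,0.0037,0.0177,0.0061,-0.0181,-1]]}}

```text
time_s: 10.95
ee_pos: [0.5217, 0.1339, 0.2467]
eef_rot: [2.827, -0.759, 0.678]
force: [0.9, -0.7, -5.2]
grip_width: 0.0136
grip_force: 59.9
```

>>> {"fn": "jog_arm", "kwargs": {"motion": [[0.0109,-0.0221,0.0038,0.0157,0.0054,-0.016,-1],[0.0093,-0.018,0.0035,0.013,0.0045,-0.0133,-1],[0.007,-0.0134,0.0028,0.0097,0.0034,-0.0099,-1],[0.0045,-0.0082,0.0018,0.006,0.002,-0.006,-1],[0.0015,-0.0028,0.0006,0.002,0.0007,-0.002,-1]]}}

```text
time_s: 11.45
ee_pos: [0.5199, 0.2068, 0.2464]
eef_rot: [2.826, -0.759, 0.747]
force: [-0.5, -0.2, -5.1]
grip_width: 0.0136
grip_force: 59.9
```

>>> {"fn": "jog_arm", "kwargs": {"motion": [[0,0,0,0,0,0,-1],[0,0,0,0,0,0,-1]]}}

```text
time_s: 11.65
ee_pos: [0.5205, 0.2053, 0.2474]
eef_rot: [2.825, -0.76, 0.745]
force: [0.3, 0.2, -4.1]
grip_width: 0.0135
grip_force: 59.9
```

```bash
python3 - <<'E'
from plan import *
J=jugR(-60);c=np.array([.522,.176,0]);g=c-J.apply([.03,0,0]);g[2]=.26
to(*grasp(-60,0,45,1,g));p,R,o=pose();print(o["moment"])
E
```

```text
t 11.65 p [0.5205 0.2053 0.2474] q [ 0.32 -0.08  2.05 -0.03  0.36  1.29] F [ 0.3  0.2 -4.1] w 0.0135
rotvec [0.0011 0.0001 0.0003] shift in target axes [-0.0002 -0.001   0.0001] in now axes [-0.0002 -0.001   0.0001]
[2.01568342e-01 1.14309233e+00 8.31676008e-04]
```

>>> {"fn": "jog_arm", "kwargs": {"motion": [[0,-0.0007,0,0.037,0,0.037,-1],[0,-0.0007,0,0.037,0,0.037,-1],[0,-0.0007,0,0.037,0,0.037,-1],[0,-0.0007,0,0.037,0,0.037,-1],[0,-0.0007,0,0.037,0,0.037,-1]]}}

```text
time_s: 12.15
ee_pos: [0.5191, 0.208, 0.2477]
eef_rot: [-3.092, -0.786, 0.487]
force: [-0.3, -0.2, -5.2]
grip_width: 0.0136
grip_force: 59.9
```

>>> {"fn": "jog_arm", "kwargs": {"motion": [[0,-0.0007,0,0.037,0,0.037,-1],[0,-0.0007,0,0.037,0,0.037,-1],[0,-0.0007,0,0.037,0,0.037,-1],[0,-0.0007,0,0.037,0,0.037,-1],[0,-0.0007,0,0.037,0,0.037,-1]]}}

```text
time_s: 12.65
ee_pos: [0.5176, 0.2108, 0.2482]
eef_rot: [-2.734, -0.744, 0.238]
force: [-0.6, -0.1, -4.4]
grip_width: 0.0136
grip_force: 59.9
```

```bash
python3 - <<'E'
from plan import *
J=jugR(-60);c=np.array([.522,.176,0]);g=c-J.apply([.03,0,0]);g[2]=.26
to(*grasp(-60,30,45,1,g));p,R,o=pose();print(o["moment"])
E
```

```text
t 12.65 p [0.5176 0.2108 0.2482] q [ 0.08 -0.03  2.    0.88  0.69  0.68] F [-0.6 -0.1 -4.4] w 0.0136
rotvec [ 0.0011 -0.0019 -0.0004] shift in target axes [-0.0011 -0.0012  0.0007] in now axes [-0.0011 -0.0012  0.0007]
[-0.35267503  0.91181653 -0.04692784]
```

```bash
python3 - <<'E'
from plan import *
g=np.zeros(3)
for t in range(30,118,8):print(t,(grasp(-60,t,45,1,g)[1].inv().apply([0,0,.005])).round(4))
E
```

```text
30 [ 0.0034 -0.0015 -0.0034]
38 [ 0.0032 -0.0021 -0.0032]
46 [ 0.003  -0.0027 -0.003 ]
54 [ 0.0027 -0.0033 -0.0027]
62 [ 0.0023 -0.0038 -0.0023]
70 [ 0.0019 -0.0042 -0.0019]
78 [ 0.0015 -0.0045 -0.0015]
86 [ 0.001  -0.0048 -0.001 ]
94 [ 0.0006 -0.0049 -0.0006]
102 [ 0.0001 -0.005  -0.0001]
110 [-0.0004 -0.005   0.0004]
```

>>> {"fn": "jog_arm", "kwargs": {"motion": [[-0.0033,0.001,0.0033,0.037,0,0.037,-1],[-0.0032,0.0012,0.0032,0.037,0,0.037,-1],[-0.0032,0.0014,0.0032,0.037,0,0.037,-1],[-0.0031,0.0016,0.0031,0.037,0,0.037,-1],[-0.003,0.0019,0.003,0.037,0,0.037,-1]]}}

```text
time_s: 13.15
ee_pos: [0.5166, 0.2125, 0.2245]
eef_rot: [-2.418, -0.645, 0.035]
force: [-0.7, 0.1, -4.3]
grip_width: 0.0133
grip_force: 59.9
```

>>> {"fn": "jog_arm", "kwargs": {"motion": [[0,-0.0007,0,0.037,0,0.037,-1],[0,-0.0007,0,0.037,0,0.037,-1],[0,-0.0007,0,0.037,0,0.037,-1],[0,-0.0007,0,0.037,0,0.037,-1],[0,-0.0007,0,0.037,0,0.037,-1]]}}

```text
time_s: 13.65
ee_pos: [0.5154, 0.2149, 0.2267]
eef_rot: [-2.155, -0.505, -0.11]
force: [-0.1, 0.3, -4.4]
grip_width: 0.0135
grip_force: 59.9
```

>>> {"fn": "jog_arm", "kwargs": {"motion": [[0,-0.0005,0,0.025,0,0.025,-1],[0.0008,-0.0017,-0.0008,0.025,0,0.025,-1],[0.0008,-0.0017,-0.0008,0.025,0,0.025,-1],[0.0008,-0.0018,-0.0008,0.025,0,0.025,-1],[0.0007,-0.0019,-0.0007,0.025,0,0.025,-1]]}}

```text
time_s: 14.15
ee_pos: [0.5144, 0.2168, 0.2358]
eef_rot: [-1.999, -0.395, -0.176]
force: [-0.9, -0.1, -5.4]
grip_width: 0.0137
grip_force: 59.9
```

>>> {"fn": "jog_arm", "kwargs": {"motion": [[0.0006,-0.0019,-0.0006,0.025,0,0.025,-1],[0.0006,-0.002,-0.0006,0.025,0,0.025,-1],[0.0006,-0.002,-0.0006,0.025,0,0.025,-1],[0.0005,-0.002,-0.0005,0.025,0,0.025,-1],[0.0005,-0.002,-0.0005,0.025,0,0.025,-1]]}}

```text
time_s: 14.65
ee_pos: [0.5136, 0.2179, 0.2463]
eef_rot: [-1.858, -0.277, -0.222]
force: [-0.5, 0.7, -5.2]
grip_width: 0.0133
grip_force: 60.0
```

>>> {"fn": "jog_arm", "kwargs": {"motion": [[0.0005,-0.0021,-0.0005,0.025,0,0.025,-1],[0.0005,-0.0021,-0.0005,0.025,0,0.025,-1],[0.0004,-0.0021,-0.0004,0.025,0,0.025,-1],[0.0004,-0.0021,-0.0004,0.025,0,0.025,-1],[0.0004,-0.0021,-0.0004,0.025,0,0.025,-1]]}}

```text
time_s: 15.15
ee_pos: [0.5134, 0.2183, 0.2572]
eef_rot: [-1.727, -0.155, -0.25]
force: [-0.1, 1.3, -5.5]
grip_width: 0.0137
grip_force: 60.0
```

```bash
python3 - <<'E'
from plan import *
J=jugR(-60);c=np.array([.522,.176,0]);g=c-J.apply([.03,0,0]);g[2]=.26
to(*grasp(-60,90,45,1,g));p,R,o=pose();print(o["moment"])
b=cv2.cvtColor(ctrl.camera("scene"),cv2.COLOR_RGB2BGR);t=cv2.cvtColor(ctrl.camera("top"),cv2.COLOR_RGB2BGR)
cv2.imwrite("pics/p5.png",np.hstack([cv2.resize(t[140:290,140:310],(400,353)),cv2.resize(b[150:300,230:400],(400,353))]))
E
```

```text
t 15.15 p [0.5134 0.2183 0.2572] q [-0.17  0.32  1.98  1.52  1.39  0.71] F [-0.1  1.3 -5.5] w 0.0137
rotvec [-0.0058 -0.0009 -0.0047] shift in target axes [-0.0018 -0.0002  0.0012] in now axes [-0.0018 -0.0002  0.0012]
[-1.34554056  0.30494203 -0.02924357]
```

View pics/p5.png

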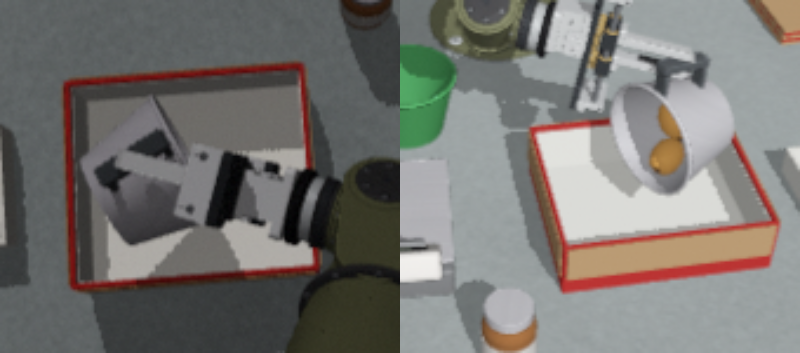

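The left half is the top view, with the jug over the carton. The right half shows it tipped about 90° with the fruit still in it near the lip, so I'll tip further.

>>> {"fn": "jog_arm", "kwargs": {"motion": [[0,-0.0005,0,0.025,0,0.025,-1],[0,-0.0005,0,0.025,0,0.025,-1],[0,-0.0005,0,0.025,0,0.025,-1],[0,-0.0005,0,0.025,0,0.025,-1],[0,0,0,0,0,0,-1]]}}

```text
time_s: 15.75
ee_pos: [0.5132, 0.2186, 0.2586]
eef_rot: [-1.626, -0.055, -0.261]
force: [-0.3, -0.2, -2.5]
grip_width: 0.0133
grip_force: 60.0
```

>>> {"fn": "jog_arm", "kwargs": {"motion": [[0,0,0,0,0,0,-1],[0,0,0,0,0,0,-1],[0,-0.0005,0,0.025,0,0.025,-1],[0,-0.0005,0,0.025,0,0.025,-1],[0,-0.0005,0,0.025,0,0.025,-1]]}}

```text
time_s: 16.25
ee_pos: [0.5132, 0.2186, 0.2606]
eef_rot: [-1.55, 0.019, -0.262]
force: [-0.6, 0.1, -3.2]
grip_width: 0.0137
grip_force: 60.0
```

>>> {"fn": "jog_arm", "kwargs": {"motion": [[0,-0.0005,0,0.025,0,0.025,-1],[0,-0.0005,0,0.025,0,0.025,-1],[0,-0.0005,0,0.025,0,0.025,-1],[0,-0.0005,0,0.025,0,0.025,-1],[0,0,0,0,0,0,-1]]}}

```text
time_s: 16.75
ee_pos: [0.5132, 0.2186, 0.262]
eef_rot: [-1.451, 0.119, -0.255]
force: [-0.1, 0.4, -2.2]
grip_width: 0.0133
grip_force: 60.0
```

>>> {"fn": "jog_arm", "kwargs": {"motion": [[0,0,0,0,0,0,-1],[0,0,0,0,0,0,-1],[0,0,0,0,0,0,-1],[0,0,0,0,0,0,-1],[0,0,0,0,0,0,-1]]}}

```text
time_s: 17.25
ee_pos: [0.5133, 0.2185, 0.2626]
eef_rot: [-1.452, 0.117, -0.255]
force: [-0.8, 0.2, -2.5]
grip_width: 0.0136
grip_force: 60.0
```

```bash
python3 - <<'E'
from plan import *
J=jugR(-60);c=np.array([.522,.176,0]);g=c-J.apply([.03,0,0]);g[2]=.26
to(*grasp(-60,112,45,1,g));p,R,o=pose();print(o["moment"])
b=cv2.cvtColor(ctrl.camera("scene"),cv2.COLOR_RGB2BGR);t=cv2.cvtColor(ctrl.camera("top"),cv2.COLOR_RGB2BGR)
cv2.imwrite("pics/p6.png",np.hstack([cv2.resize(t[140:290,140:310],(400,353)),cv2.resize(b[150:300,230:400],(400,353))]))
for n,i in(("t",t),("s",b)):
    h=cv2.cvtColor(i,cv2.COLOR_BGR2HSV);m=cv2.inRange(h,(8,140,60),(25,255,255));s=m[150:300,140:400];n_,l,st,ce=cv2.connectedComponentsWithStats(s);print(n,[(x[4],(c+[140,150]).round()) for x,c in zip(st,ce) if 30<x[4]<5000])
E
```

```text
t 17.25 p [0.5133 0.2185 0.2626] q [-0.17  0.46  1.99  1.72  1.6   0.81] F [-0.8  0.2 -2.5] w 0.0136
rotvec [-0.0075 -0.0005 -0.0058] shift in target axes [-0.0016  0.0009  0.001 ] in now axes [-0.0016  0.0009  0.001 ]
[-9.42501608e-01  1.48594710e-01  1.78450776e-04]
t [(np.int32(197), array([232., 187.])), (np.int32(204), array([252., 191.])), (np.int32(139), array([262., 208.]))]
s [(np.int32(198), array([301., 234.])), (np.int32(70), array([311., 250.])), (np.int32(140), array([276., 293.]))]
```

Force is down about 2.4 N, which matches four fruits gone. I'll raise and tip back upright, then check.

>>> {"fn": "jog_arm", "kwargs": {"motion": [[-0.001,-0.01,0.001,0,0,0,-1],[-0.001,-0.01,0.001,0,0,0,-1],[-0.001,-0.01,0.001,0,0,0,-1],[-0.001,-0.01,0.001,0,0,0,-1],[0,0.0009,0,-0.05,0,-0.05,-1]]}}

```text
time_s: 17.85
ee_pos: [0.5136, 0.2177, 0.3031]
eef_rot: [-1.502, 0.066, -0.26]
force: [0.5, 0.9, -1.9]
grip_width: 0.0134
grip_force: 60.0
```

>>> {"fn": "jog_arm", "kwargs": {"motion": [[0,0.0009,0,-0.05,0,-0.05,-1],[0,0.0009,0,-0.05,0,-0.05,-1],[0,0.0009,0,-0.05,0,-0.05,-1],[0,0.0009,0,-0.05,0,-0.05,-1],[0,0.0009,0,-0.05,0,-0.05,-1]]}}

```text
time_s: 18.35
ee_pos: [0.5138, 0.2174, 0.2983]
eef_rot: [-1.756, -0.184, -0.246]
force: [0.3, -0.2, -2.4]
grip_width: 0.0132
grip_force: 60.0
```

>>> {"fn": "jog_arm", "kwargs": {"motion": [[0,0.0009,0,-0.05,0,-0.05,-1],[0,0.0009,0,-0.05,0,-0.05,-1],[0,0.0009,0,-0.05,0,-0.05,-1],[0,0.0009,0,-0.05,0,-0.05,-1],[0,0.0009,0,-0.05,0,-0.05,-1]]}}

```text
time_s: 18.85
ee_pos: [0.5146, 0.216, 0.2943]
eef_rot: [-2.032, -0.421, -0.163]
force: [-0.4, -0.4, -3.8]
grip_width: 0.0136
grip_force: 59.9
```

>>> {"fn": "jog_arm", "kwargs": {"motion": [[0,0.0009,0,-0.05,0,-0.05,-1],[0,0.0009,0,-0.05,0,-0.05,-1],[0,0.0009,0,-0.05,0,-0.05,-1],[0,0.0009,0,-0.05,0,-0.05,-1],[0,0.0009,0,-0.05,0,-0.05,-1]]}}

```text
time_s: 19.35
ee_pos: [0.516, 0.2134, 0.291]
eef_rot: [-2.368, -0.623, 0.005]
force: [-0.8, 0.5, -3.2]
grip_width: 0.0138
grip_force: 59.9
```

>>> {"fn": "jog_arm", "kwargs": {"motion": [[0,0.0009,0,-0.05,0,-0.05,-1],[0,0.0009,0,-0.05,0,-0.05,-1],[0,0.0009,0,-0.05,0,-0.05,-1],[0,0.0009,0,-0.05,0,-0.05,-1],[0,0.0009,0,-0.05,0,-0.05,-1]]}}

```text
time_s: 19.85
ee_pos: [0.5179, 0.21, 0.289]
eef_rot: [-2.793, -0.757, 0.279]
force: [-0.6, -0.8, -1.8]
grip_width: 0.0135
grip_force: 59.9
```

>>> {"fn": "jog_arm", "kwargs": {"motion": [[0,0.0009,0,-0.05,0,-0.05,-1],[0,0.0009,0,-0.05,0,-0.05,-1],[0,0.0009,0,-0.05,0,-0.05,-1],[0,0.0009,0,-0.05,0,-0.05,-1],[0,0.0009,0,-0.05,0,-0.05,-1]]}}

```text
time_s: 20.35
ee_pos: [0.52, 0.2061, 0.2885]
eef_rot: [2.997, -0.782, 0.624]
force: [-0.2, -0.9, -2.4]
grip_width: 0.0134
grip_force: 59.9
```

>>> {"fn": "jog_arm", "kwargs": {"motion": [[0,0,0,-0.025,0,-0.025,-1],[0,0,0,0,0,0,-1],[0,0,0,0,0,0,-1]]}}

```text
time_s: 20.65
ee_pos: [0.5201, 0.2062, 0.288]
eef_rot: [2.953, -0.778, 0.656]
force: [0.1, 0.1, -3.1]
grip_width: 0.0136
grip_force: 59.9
```

```bash
python3 - <<'E'
from plan import *
J=jugR(-60);c=np.array([.522,.176,0]);g=c-J.apply([.03,0,0]);g[2]=.30
to(*grasp(-60,0,45,1,g));p,R,o=pose();print(o["moment"])
b=cv2.cvtColor(ctrl.camera("scene"),cv2.COLOR_RGB2BGR);t=cv2.cvtColor(ctrl.camera("top"),cv2.COLOR_RGB2BGR);w=cv2.cvtColor(ctrl.camera("wrist"),cv2.COLOR_RGB2BGR)
cv2.imwrite("pics/p7.png",np.hstack([cv2.resize(t[140:290,140:310],(266,260)),cv2.resize(b[150:300,230:400],(266,260)),cv2.resize(w,(266,260))]))
E
```

```text
t 20.65 p [0.5201 0.2062 0.288 ] q [ 0.27 -0.13  1.98  0.18  0.5   1.14] F [ 0.1  0.1 -3.1] w 0.0136
rotvec [-0.0647 -0.0011 -0.0662] shift in target axes [-0.0008 -0.0001  0.0005] in now axes [-0.0008 -0.      0.0005]
[-0.05333299  0.69485974  0.01871792]
```

View pics/p7.png

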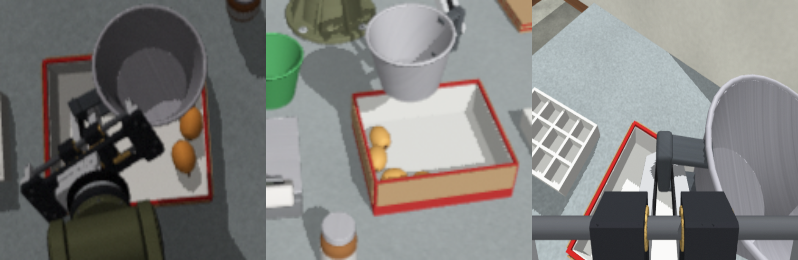

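The jug is empty and the loquats are in the carton. Next: carry it back to hover over the pan centre.

```bash
python3 - <<'E'
from plan import *
p,R,o=pose()
Rt=Ro.from_euler("xyz",[2.828,-.759,.470])
rows(p,R,np.array([.5434,-.1015,.22]),Rt,20)
E
```

```text
[[-0.001, 0.0016, -0.0001, -0.0016, -0.0003, 0.0008], [-0.0031, 0.0049, -0.0004, -0.0046, -0.0009, 0.0023], [-0.005, 0.008, -0.0006, -0.0076, -0.0015, 0.0038], [-0.0068, 0.011, -0.0007, -0.0104, -0.0021, 0.0051], [-0.0084, 0.0137, -0.0007, -0.0129, -0.0026, 0.0064]]
[[-0.0098, 0.0161, -0.0006, -0.0151, -0.0031, 0.0075], [-0.0108, 0.0181, -0.0003, -0.0169, -0.0034, 0.0084], [-0.0115, 0.0197, 0.0, -0.0183, -0.0037, 0.0091], [-0.012, 0.0209, 0.0005, -0.0193, -0.0039, 0.0096], [-0.012, 0.0215, 0.0009, -0.0198, -0.004, 0.0098]]
[[-0.0118, 0.0216, 0.0014, -0.0198, -0.004, 0.0098], [-0.0113, 0.0212, 0.0018, -0.0193, -0.0039, 0.0096], [-0.0106, 0.0202, 0.0022, -0.0183, -0.0037, 0.0091], [-0.0096, 0.0187, 0.0024, -0.0169, -0.0034, 0.0084], [-0.0084, 0.0167, 0.0024, -0.0151, -0.0031, 0.0075]]
[[-0.007, 0.0143, 0.0023, -0.0129, -0.0026, 0.0064], [-0.0056, 0.0115, 0.002, -0.0104, -0.0021, 0.0051], [-0.004, 0.0084, 0.0016, -0.0076, -0.0015, 0.0038], [-0.0024, 0.0051, 0.001, -0.0046, -0.0009, 0.0023], [-0.0008, 0.0017, 0.0003, -0.0016, -0.0003, 0.0008]]
```

>>> {"fn": "jog_arm", "kwargs": {"motion": [[-0.001,0.0016,0,-0.0016,-0.0003,0.0008,-1],[-0.003,0.005,-0.0004,-0.0046,-0.0009,0.0023,-1],[-0.005,0.008,-0.0006,-0.0076,-0.0015,0.0038,-1],[-0.0068,0.011,-0.0007,-0.0104,-0.002,0.005,-1],[-0.0084,0.0137,-0.0007,-0.013,-0.0026,0.0064,-1]]}}

```text
time_s: 21.3
ee_pos: [0.524, 0.1601, 0.2777]
eef_rot: [2.931, -0.774, 0.63]
force: [-0.3, -0.4, -2.0]
grip_width: 0.0136
grip_force: 59.9
```

>>> {"fn": "jog_arm", "kwargs": {"motion": [[-0.0098,0.0161,-0.0006,-0.015,-0.003,0.0075,-1],[-0.0108,0.0181,-0.0003,-0.017,-0.0034,0.0084,-1],[-0.0115,0.0197,0,-0.0183,-0.0037,0.009,-1],[-0.012,0.0209,0.0005,-0.0193,-0.0039,0.0096,-1],[-0.012,0.0215,0.0009,-0.0198,-0.004,0.0098,-1]]}}

```text
time_s: 21.8
ee_pos: [0.532, 0.0509, 0.2538]
eef_rot: [2.887, -0.766, 0.564]
force: [-0.9, -0.1, -2.5]
grip_width: 0.0136
grip_force: 59.9
```

>>> {"fn": "jog_arm", "kwargs": {"motion": [[-0.0118,0.0216,0.0014,-0.0198,-0.004,0.0098,-1],[-0.0113,0.0212,0.0018,-0.0193,-0.0039,0.0096,-1],[-0.0106,0.0202,0.0022,-0.0183,-0.0037,0.009,-1],[-0.0096,0.0187,0.0024,-0.017,-0.0034,0.0084,-1],[-0.0084,0.0167,0.0024,-0.015,-0.003,0.0075,-1]]}}

```text
time_s: 22.3
ee_pos: [0.5401, -0.0581, 0.2299]
eef_rot: [2.843, -0.761, 0.498]
force: [0.4, -0.1, -2.5]
grip_width: 0.0137
grip_force: 59.9
```

>>> {"fn": "jog_arm", "kwargs": {"motion": [[-0.007,0.0143,0.0023,-0.013,-0.0026,0.0064,-1],[-0.0056,0.0115,0.002,-0.0104,-0.002,0.005,-1],[-0.004,0.0084,0.0016,-0.0076,-0.0015,0.0038,-1],[-0.0024,0.005,0.001,-0.0046,-0.0009,0.0023,-1],[-0.0008,0.0017,0.0003,-0.0016,-0.0003,0.0008,-1]]}}

```text
time_s: 22.8
ee_pos: [0.5437, -0.1017, 0.2204]
eef_rot: [2.826, -0.759, 0.472]
force: [-1.0, -0.3, -1.9]
grip_width: 0.0138
grip_force: 59.9
```

>>> {"fn": "jog_arm", "kwargs": {"motion": [[0,0,0,0,0,0,-1],[0,0,0,0,0,0,-1]]}}

```text
time_s: 23.0
ee_pos: [0.5438, -0.1009, 0.2206]
eef_rot: [2.825, -0.76, 0.473]
force: [0.1, -0.3, -1.5]
grip_width: 0.0134
grip_force: 59.9
```

```bash
python3 - <<'E'
from plan import *
Rt=Ro.from_euler("xyz",[2.828,-.759,.470])
to(np.array([.5434,-.1015,.135]),Rt)
t=cv2.cvtColor(ctrl.camera("top"),cv2.COLOR_RGB2BGR);b=cv2.cvtColor(ctrl.camera("scene"),cv2.COLOR_RGB2BGR)
cv2.imwrite("pics/t8.png",t);cv2.imwrite("pics/s8.png",b)
M=model("top");h=cv2.cvtColor(t,cv2.COLOR_BGR2HSV)
m=cv2.inRange(h,(8,140,60),(25,255,255))[160:265,165:280];n,l,st,ce=cv2.connectedComponentsWithStats(m)
print("carton fruit",[(int(x[4]),(c+[165,160]).round().tolist()) for x,c in zip(st[1:],ce[1:]) if x[4]>30])
zr=.172+ (pose()[0][2]-.1196)
g=cv2.GaussianBlur(cv2.cvtColor(t,cv2.COLOR_BGR2GRAY),(3,3),0)
cc=cv2.HoughCircles(g[140:290,290:430],cv2.HOUGH_GRADIENT,1,60,param1=60,param2=15,minRadius=30,maxRadius=42)
for c in cc[0]:print("circ",c+[290,140,0],cast(c[:2]+[290,140],zr,M))
E
```

```text
t 23.0 p [ 0.5438 -0.1009  0.2206] q [-0.4  -0.05  2.08  0.76  0.45  0.25] F [ 0.1 -0.3 -1.5] w 0.0134
rotvec [ 0.0006 -0.0012  0.0018] shift in target axes [-0.0593 -0.0187  0.0588] in now axes [-0.0594 -0.0188  0.0587]
carton fruit [(196, [232.0, 187.0]), (206, [252.0, 191.0]), (204, [262.0, 211.0]), (213, [257.0, 230.0]), (65, [227.0, 259.0])]
circ [371.5        186.5         31.39999962] [ 0.56122604 -0.206313    0.27302979]
circ [338.5        275.5         32.40000153] [ 0.35576791 -0.12542248  0.27302979]
```

>>> {"fn": "jog_arm", "kwargs": {"motion": [[-0.01,-0.003,0.01,0,0,0,-1],[-0.013,-0.004,0.013,0,0,0,-1],[-0.013,-0.004,0.013,0,0,0,-1],[-0.013,-0.004,0.013,0,0,0,-1],[-0.01,-0.0035,0.0095,0,0,0,-1]]}}

```text
time_s: 23.6
ee_pos: [0.5434, -0.1018, 0.1344]
eef_rot: [2.826, -0.759, 0.472]
force: [0.1, 0.1, -2.1]
grip_width: 0.0134
grip_force: 59.9
```

>>> {"fn": "jog_arm", "kwargs": {"motion": [[0,0,0,0,0,0,-1],[0,0,0,0,0,0,-1]]}}

```text
time_s: 23.8
ee_pos: [0.5438, -0.1019, 0.1358]
eef_rot: [2.825, -0.76, 0.473]
force: [-0.0, 0.4, -2.4]
grip_width: 0.0134
grip_force: 59.9
```

```bash
python3 - <<'E'
from plan import *
Rt=Ro.from_euler("xyz",[2.828,-.759,.470])
to(np.array([.5434,-.1015,.121]),Rt)
t=cv2.cvtColor(ctrl.camera("top"),cv2.COLOR_RGB2BGR);w=cv2.cvtColor(ctrl.camera("wrist"),cv2.COLOR_RGB2BGR);b=cv2.cvtColor(ctrl.camera("scene"),cv2.COLOR_RGB2BGR)
M=model("top");zr=.172+(pose()[0][2]-.1196)
def circ(im,z,sub=4,nm=""):
    c0=proj([.5563,-.2076,z],M);r=391*.078/(1.18-z)*sub
    x0,y0=(c0-55).astype(int);g=cv2.cvtColor(im[y0:y0+110,x0:x0+110],cv2.COLOR_BGR2GRAY);g=cv2.GaussianBlur(cv2.resize(g,None,fx=sub,fy=sub,interpolation=cv2.INTER_CUBIC),(5,5),0)
    cc=cv2.HoughCircles(g,cv2.HOUGH_GRADIENT,1,8,param1=50,param2=15,minRadius=int(r-8),maxRadius=int(r+10))
    for c in ([] if cc is None else cc[0][:4]):print(nm,"circ r",c[2],r,cast((c[:2]+.5)/sub-.5+[x0,y0],z,M))
circ(t,zr,nm="now");circ(cv2.imread("pics/top0.png"),.172,nm="ref")
cv2.imwrite("pics/f9.png",np.hstack([cv2.resize(t[110:250,285:425],(280,280)),cv2.resize(w,(240,280)),cv2.resize(b[150:310,150:310],(280,280))]))
E
```

```text
t 23.8 p [ 0.5438 -0.1019  0.1358] q [-0.4   0.11  2.16  1.25  0.32 -0.29] F [-0.   0.4 -2.4] w 0.0134
rotvec [ 0.0008 -0.0012  0.0016] shift in target axes [-0.0103 -0.0038  0.01  ] in now axes [-0.0103 -0.0038  0.01  ]
now circ r 119.1 123.08365100362911 [ 0.56341496 -0.20909628  0.18886918]
now circ r 119.2 123.08365100362911 [ 0.55948931 -0.20516006  0.18886918]
now circ r 118.1 123.08365100362911 [ 0.55888667 -0.2121452   0.18886918]
now circ r 115.9 123.08365100362911 [ 0.56662608 -0.2028173   0.18886918]
ref circ r 117.2 121.02380952380953 [ 0.5392067  -0.19595376  0.172     ]
ref circ r 128.2 121.02380952380953 [ 0.54578864 -0.19871501  0.172     ]
ref circ r 128.2 121.02380952380953 [ 0.54910643 -0.20332954  0.172     ]
ref circ r 113.9 121.02380952380953 [ 0.53661907 -0.20104322  0.172     ]
```

>>> {"fn": "jog_arm", "kwargs": {"motion": [[-0.0025,-0.0008,0.0025,0,0,0,-1],[-0.0021,-0.0007,0.0021,0,0,0,-1],[-0.0014,-0.0005,0.0014,0,0,0,-1],[-0.0014,-0.0005,0.0014,0,0,0,-1],[-0.0007,-0.0002,0.0007,0,0,0,-1]]}}

```text
time_s: 24.45
ee_pos: [0.5435, -0.1019, 0.1235]
eef_rot: [2.826, -0.759, 0.472]
force: [-0.1, 0.3, -2.3]
grip_width: 0.0136
grip_force: 59.9
```

>>> {"fn": "jog_arm", "kwargs": {"motion": [[-0.0007,-0.0002,0.0007,0,0,0,-1],[0,0,0,0,0,0,-1]]}}

```text
time_s: 24.65
ee_pos: [0.5435, -0.102, 0.1225]
eef_rot: [2.826, -0.759, 0.472]
force: [0.1, 0.2, -2.6]
grip_width: 0.0142
grip_force: 59.9
```

>>> {"fn": "jog_arm", "kwargs": {"motion": [[-0.0007,-0.0002,0.0007,0,0,0,-1],[0,0,0,0,0,0,-1]]}}

```text
time_s: 24.85
ee_pos: [0.5435, -0.102, 0.1215]
eef_rot: [2.826, -0.759, 0.472]
force: [-0.5, 0.2, -2.5]
grip_width: 0.0137
grip_force: 59.9
```

>>> {"fn": "jog_arm", "kwargs": {"motion": [[-0.0007,-0.0002,0.0007,0,0,0,-1],[0,0,0,0,0,0,-1]]}}

```text
time_s: 25.05
ee_pos: [0.5435, -0.102, 0.1205]
eef_rot: [2.826, -0.759, 0.472]
force: [-0.9, 0.2, -2.6]
grip_width: 0.0136
grip_force: 59.9
```

>>> {"fn": "jog_arm", "kwargs": {"motion": [[-0.0007,-0.0002,0.0007,0,0,0,-1],[0,0,0,0,0,0,-1]]}}

```text
time_s: 25.25
ee_pos: [0.5437, -0.1021, 0.1198]
eef_rot: [2.825, -0.76, 0.473]
force: [-1.4, 1.2, 0.1]
grip_width: 0.0136
grip_force: 59.9
```

>>> {"fn": "jog_arm", "kwargs": {"motion": [[-0.0004,-0.0001,0.0004,0,0,0,-1],[0,0,0,0,0,0,-1]]}}

```text
time_s: 25.45
ee_pos: [0.5438, -0.1021, 0.1196]
eef_rot: [2.825, -0.76, 0.473]
force: [-5.5, 1.8, 6.1]
grip_width: 0.0139
grip_force: 60.0
```

```bash
python3 - <<'E'
from plan import *
p,R,o=pose();print(p,o["force"],o["moment"])
E
```

```text
[ 0.54384008 -0.10206118  0.11957468] [-5.48935818  1.78479434  6.11218519] [0.22136225 0.14957879 0.15904992]
```

>>> {"fn": "jog_arm", "kwargs": {"motion": [[0,0,0,0,0,0,-1],[0,0,0,0,0,0,-1],[0,0,0,0,0,0,-0.6],[0,0,0,0,0,0,-0.4],[0,0,0,0,0,0,-0.35]], "squeeze": 5}}

```text
time_s: 25.95
ee_pos: [0.5435, -0.1021, 0.1188]
eef_rot: [2.826, -0.759, 0.472]
force: [-0.4, 0.4, -0.5]
grip_width: 0.0294
grip_force: 0.0
```

>>> {"fn": "jog_arm", "kwargs": {"motion": [[0,0,0,0,0,0,-0.35],[0,0,0,0,0,0,-0.35]]}}

```text
time_s: 26.15
ee_pos: [0.5435, -0.1021, 0.1189]
eef_rot: [2.826, -0.759, 0.472]
force: [0.1, 0.6, 0.8]
grip_width: 0.0306
grip_force: 0.0
```

```bash
python3 - <<'E'
from plan import *
p,R,o=pose();print(p,o["force"],o["grip_width"])
t=cv2.cvtColor(ctrl.camera("top"),cv2.COLOR_RGB2BGR);w=cv2.cvtColor(ctrl.camera("wrist"),cv2.COLOR_RGB2BGR);cv2.imwrite("pics/t9.png",t)
cv2.imwrite("pics/f9.png",np.hstack([cv2.resize(t[105:255,290:440],(500,500),interpolation=cv2.INTER_CUBIC),cv2.resize(w[100:,150:450],(290,500))]))
E
```

```text
[ 0.54352874 -0.10210013  0.11892616] [0.12187433 0.62845161 0.84510855] 0.030647477244226996
```

View pics/f9.png

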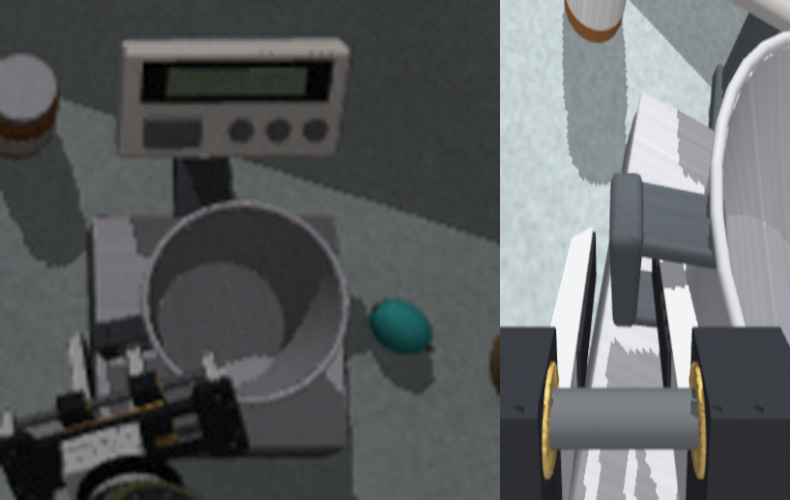

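The left half shows the jug upright near the pan's middle, rim centre at about (246,302), roughly 4 mm off centre. The right half shows the fingers open around the handle bar. I'll retreat and check the key pose.

>>> {"fn": "jog_arm", "kwargs": {"motion": [[0,0,-0.01,0,0,0,-0.35],[0,0,-0.02,0,0,0,-0.35],[0,0,-0.025,0,0,0,-0.35],[0,0,-0.025,0,0,0,-0.35],[0,0,-0.02,0,0,0,-0.35]]}}

```text
time_s: 26.75
ee_pos: [0.4703, -0.1042, 0.1887]
eef_rot: [2.825, -0.759, 0.472]
force: [0.1, -0.3, 0.2]
grip_width: 0.0302
grip_force: 0.0
```

>>> {"fn": "jog_arm", "kwargs": {"motion": [[0.014,0.0045,-0.014,0,0,0,-1],[0.02,0.007,-0.02,0,0,0,-1],[0.02,0.007,-0.02,0,0,0,-1],[0.014,0.0045,-0.014,0,0,0,-1],[0,0,0,0,0,0,-1]]}}

```text
time_s: 27.25
ee_pos: [0.4719, -0.1052, 0.2897]
eef_rot: [2.82, -0.762, 0.476]
force: [-0.1, 0.4, 0.6]
grip_width: 0.0006
grip_force: 0.0
```

```bash
python3 - <<'E'
from plan import *
p,R,o=pose();print(p,o["qpos"].round(2),o["grip_width"])
Rt=toolR(-89.2,0,50)*F[1];print(Rt.as_matrix().round(3))
key=np.array([.701,-.158,.158]);z=Rt.as_matrix()[:,2];hov=key-.06*z
q=o["qpos"]
for a in(0,.25,.5,.75,1):
    q,e=ik(p+(hov-p)*a,R*Ro.from_rotvec((R.inv()*Rt).as_rotvec()*a),k,q);print(a,q.round(2),e)
q,e=ik(key+.008*z,Rt,k,q);print("press",q.round(2),e)
rows(p,R,hov,Rt,15)
M=model("top");t=cv2.imread("pics/top0.png");h=cv2.cvtColor(t,cv2.COLOR_BGR2GRAY)
E
```

```text
[ 0.47190585 -0.1052169   0.28965389] [-0.51 -0.31  2.13  0.63  0.68  0.36] 0.000626464174812611
[[ 0.766  0.014  0.643]
 [ 0.011 -1.     0.009]
 [ 0.643  0.    -0.766]]
0 [-0.51 -0.31  2.13  0.63  0.68  0.35] 1.1102230246251565e-15
0.25 [-0.46 -0.15  2.04  0.61  0.61  0.45] 1.6653345369377348e-14
0.5 [-0.43  0.01  1.94  0.58  0.56  0.56] 2.7755575615628914e-16
0.75 [-0.41  0.15  1.83  0.55  0.55  0.69] 1.1102230246251565e-15
1 [-0.39  0.29  1.7   0.5   0.55  0.82] 3.3306690738754696e-15
press [-0.36  0.44  1.63  0.54  0.47  0.79] 4.924144425544341e-11
[[0.0005, 0.0008, 0.0021, 0.0001, -0.0013, 0.0036], [0.0015, 0.0025, 0.0063, 0.0003, -0.0038, 0.0106], [0.0025, 0.004, 0.0102, 0.0005, -0.0061, 0.0172], [0.0035, 0.0053, 0.0137, 0.0007, -0.0082, 0.023], [0.0045, 0.0063, 0.0165, 0.0008, -0.0099, 0.0278]]
[[0.0055, 0.007, 0.0186, 0.001, -0.0111, 0.0314], [0.0063, 0.0073, 0.0198, 0.001, -0.0119, 0.0336], [0.007, 0.0072, 0.0202, 0.001, -0.0122, 0.0343], [0.0073, 0.0069, 0.0196, 0.001, -0.0119, 0.0336], [0.0072, 0.0062, 0.0183, 0.001, -0.0111, 0.0314]]
[[0.0068, 0.0053, 0.0161, 0.0008, -0.0099, 0.0278], [0.0058, 0.0042, 0.0132, 0.0007, -0.0082, 0.023], [0.0045, 0.0031, 0.0099, 0.0005, -0.0061, 0.0172], [0.0029, 0.0018, 0.0061, 0.0003, -0.0038, 0.0106], [0.001, 0.0006, 0.0021, 0.0001, -0.0013, 0.0036]]
```

>>> {"fn": "jog_arm", "kwargs": {"motion": [[0.0005,0.0008,0.002,0,-0.0013,0.0036,-1],[0.0015,0.0025,0.0063,0.0003,-0.0038,0.0106,-1],[0.0025,0.004,0.0102,0.0005,-0.006,0.0172,-1],[0.0035,0.0053,0.0137,0.0007,-0.0082,0.023,-1],[0.0045,0.0063,0.0165,0.0008,-0.01,0.0278,-1]]}}

```text
time_s: 27.75
ee_pos: [0.5193, -0.1183, 0.2636]
eef_rot: [2.913, -0.752, 0.349]
force: [0.5, -0.6, 0.0]
grip_width: 0.0006
grip_force: 0.0
```

>>> {"fn": "jog_arm", "kwargs": {"motion": [[0.0055,0.007,0.0186,0.001,-0.011,0.0314,-1],[0.0063,0.0073,0.0198,0.001,-0.012,0.0336,-1],[0.007,0.0072,0.0202,0.001,-0.0122,0.0343,-1],[0.0073,0.0069,0.0196,0.001,-0.012,0.0336,-1],[0.0072,0.0062,0.0183,0.001,-0.011,0.0314,-1]]}}

```text
time_s: 28.25
ee_pos: [0.6146, -0.1449, 0.2193]
eef_rot: [3.074, -0.718, 0.118]
force: [-0.8, -0.7, -0.1]
grip_width: 0.0003
grip_force: 0.0
```

>>> {"fn": "jog_arm", "kwargs": {"motion": [[0.0068,0.0053,0.0161,0.0008,-0.01,0.0278,-1],[0.0058,0.0042,0.0132,0.0007,-0.0082,0.023,-1],[0.0045,0.003,0.01,0.0005,-0.006,0.0172,-1],[0.003,0.0018,0.006,0.0003,-0.0038,0.0106,-1],[0.001,0.0006,0.002,0,-0.0013,0.0036,-1]]}}

```text
time_s: 28.75
ee_pos: [0.6617, -0.158, 0.1994]
eef_rot: [-3.138, -0.693, 0.011]
force: [-0.1, -0.5, 0.8]
grip_width: 0.0005
grip_force: 0.0
```

>>> {"fn": "jog_arm", "kwargs": {"motion": [[0,0,0,0,0,0,-1],[0,0,0,0,0,0,-1]]}}

```text
time_s: 28.95
ee_pos: [0.6613, -0.1581, 0.2007]
eef_rot: [-3.139, -0.694, 0.012]
force: [-0.2, 0.0, -0.0]
grip_width: 0.0005
grip_force: 0.0
```

```bash
python3 - <<'E'
from plan import *
Rt=toolR(-89.2,0,50)*F[1];key=np.array([.701,-.158,.158]);to(key,Rt)
M=model("wrist");im=cv2.cvtColor(ctrl.camera("wrist"),cv2.COLOR_RGB2BGR);cv2.imwrite("pics/w10.png",im)
u,v=proj(key,M);print("key predicted px",u,v)
g=cv2.cvtColor(im,cv2.COLOR_BGR2GRAY)
x0,y0=int(u)-90,max(int(v)-70,0);s=g[y0:y0+140,max(x0,0):x0+180]
m=cv2.inRange(cv2.GaussianBlur(s,(3,3),0),40,140);n,l,st,ce=cv2.connectedComponentsWithStats(m)
for a,c in zip(st[1:],ce[1:]):
    if a[4]>150:print(a[:5]+[max(x0,0),y0,0,0,0],(c+[max(x0,0),y0]).round(1))
E
```

```text
t 28.95 p [ 0.6613 -0.1581  0.2007] q [-0.39  0.29  1.7   0.5   0.56  0.82] F [-0.2  0.  -0. ] w 0.0005
rotvec [-0.0013  0.0038 -0.0014] shift in target axes [0.003  0.0005 0.0583] in now axes [0.0032 0.0006 0.0583]
key predicted px 280.9135962843947 223.5566757460602
[236 153 134  33 332] [289.8 181.3]
[ 264  153  106   26 1664] [325.8 167.8]
[190 186  14  59 443] [195.2 217.8]
[ 243  205   67   34 2188] [276.3 221.9]
[343 206  27  27 598] [356.5 219.2]
[274 248   8  45 325] [277.8 270.9]
[ 302  250   51   43 1885] [328.4 270.7]
```

>>> {"fn": "jog_arm", "kwargs": {"motion": [[0.002,-0.0015,0.015,0,0.002,0,-1],[0.002,-0.001,0.018,0,0.002,0,-1],[0,0,0.014,0,0,0,-1],[0,0,0.005,0,0,0,-1],[0,0,0,0,0,0,-1]]}}

```text
time_s: 29.5
ee_pos: [0.6977, -0.1549, 0.1628]
eef_rot: [-3.138, -0.697, 0.012]
force: [0.1, 0.2, -0.1]
grip_width: 0.0008
grip_force: 0.0
```

>>> {"fn": "jog_arm", "kwargs": {"motion": [[0,0,0.002,0,0,0,-1],[0,0,0.002,0,0,0,-1],[0,0,0,0,0,0,-1]]}}

```text
time_s: 29.8
ee_pos: [0.7004, -0.155, 0.1604]
eef_rot: [-3.139, -0.698, 0.012]
force: [-0.9, 0.3, 0.5]
grip_width: 0.0005
grip_force: 0.0
```

>>> {"fn": "jog_arm", "kwargs": {"motion": [[0,0,0.002,0,0,0,-1],[0,0,0,0,0,0,-1]]}}

```text
time_s: 30.0
ee_pos: [0.7017, -0.155, 0.1586]
eef_rot: [-3.139, -0.698, 0.012]
force: [0.9, -0.2, 0.4]
grip_width: 0.0004
grip_force: 0.2
```

>>> {"fn": "jog_arm", "kwargs": {"motion": [[0,0,0.002,0,0,0,-1],[0,0,0,0,0,0,-1]]}}

```text
time_s: 30.2
ee_pos: [0.7031, -0.155, 0.157]
eef_rot: [-3.139, -0.698, 0.012]
force: [-1.4, -0.1, 1.9]
grip_width: 0.0005
grip_force: 1.1
```

>>> {"fn": "jog_arm", "kwargs": {"motion": [[0,0,0.002,0,0,0,-1],[0,0,0,0,0,0,-1]]}}

```text
time_s: 30.4
ee_pos: [0.7044, -0.1549, 0.1555]
eef_rot: [-3.139, -0.698, 0.012]
force: [-2.6, 0.6, 3.5]
grip_width: 0.0005
grip_force: 2.0
```

>>> {"fn": "jog_arm", "kwargs": {"motion": [[0,0,0.0015,0,0,0,-1],[0,0,0,0,0,0,-1]]}}

```text
time_s: 30.6
ee_pos: [0.705, -0.155, 0.155]
eef_rot: [-3.139, -0.698, 0.012]
force: [-14.5, 1.0, 11.1]
grip_width: 0.0003
grip_force: 9.0
```

>>> {"fn": "jog_arm", "kwargs": {"motion": [[0,0,0.001,0,0,0,-1],[0,0,0,0,0,0,-1]]}}

```text
time_s: 30.8
ee_pos: [0.7052, -0.155, 0.1549]
eef_rot: [-3.139, -0.698, 0.012]
force: [-29.8, 1.9, 20.9]
grip_width: 0.0006
grip_force: 17.7
```

The key bottomed out, with force rising sharply past 4.5 N. I'll retreat.

>>> {"fn": "jog_arm", "kwargs": {"motion": [[0,0,-0.003,0,0,0,-1],[0,0,-0.006,0,0,0,-1],[0,0,-0.015,0,0,0,-1],[0,0,-0.025,0,0,0,-1],[0,0,-0.03,0,0,0,-1]]}}

```text
time_s: 31.3
ee_pos: [0.6543, -0.1554, 0.2136]
eef_rot: [-3.138, -0.696, 0.011]
force: [-0.0, -0.1, 0.9]
grip_width: 0.0006
grip_force: 0.0
```

>>> {"fn": "jog_arm", "kwargs": {"motion": [[0,0,-0.03,0,0,0,-1],[0,0,-0.03,0,0,0,-1],[0,0,0,0,0,0,-1],[0,0,0,0,0,0,-1],[0,0,0,0,0,0,-1]]}}

```text
time_s: 31.8
ee_pos: [0.6167, -0.1561, 0.2586]
eef_rot: [-3.138, -0.696, 0.011]
force: [0.2, -0.2, -0.0]
grip_width: 0.0005
grip_force: 0.0
```

```bash
python3 - <<'E'
from plan import *
p,R,o=pose();print(o["time_s"],p,o["force"])
t=cv2.cvtColor(ctrl.camera("top"),cv2.COLOR_RGB2BGR);t0=cv2.imread("pics/top0.png")
for n,(y,x) in dict(tape=(slice(190,240),slice(435,482)),jar=(slice(115,165),slice(280,312)),tray=(slice(185,260),slice(65,150))).items():print(n,np.abs(t[y,x].astype(int)-t0[y,x]).mean().round(1))
m=cv2.inRange(cv2.cvtColor(t,cv2.COLOR_BGR2HSV),(8,140,60),(25,255,255))[165:258,170:272];n,l,st,ce=cv2.connectedComponentsWithStats(m);print([(int(a[4]),(c+[170,165]).round().tolist()) for a,c in zip(st[1:],ce[1:]) if a[4]>40])
ctrl.hand_in()
E
```

```text
31.8 [ 0.61670081 -0.15614247  0.25860483] [ 0.19603086 -0.22867524 -0.0027344 ]
tape 3.3
jar 3.4
tray 4.0
[(196, [232.0, 187.0]), (206, [252.0, 191.0]), (203, [262.0, 211.0]), (213, [257.0, 230.0])]
the job is handed in; nothing more can be done
```

The job is handed in at about 32 s: all four loquats are in the carton, the empty jug stands within about 5 mm of the pan's middle, the tare key was pressed to its stop (about 36 N on the fingers) and released, and the tape, jar and tray look unmoved.

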